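# Press a sign plate flush onto a tilted sign stand

## Robot

A 7-joint arm with a two-finger parallel gripper is mounted at the origin on the work surface. World frame = base frame: x ahead of the robot, y to its left, z up, the work surface at z = 0. Lengths are in m, angles in rad, forces in N, time in s.
With the tool pointing down it reaches from about 0.4 to 0.875 m from the base axis. Payload 6.5 kg.
Tool frame: the origin (TCP) lies at the very end of the fingers, on their centre line; the grasp point (between the pads) lies 19 mm behind it (arm.tcp_to_grasp is the z of the grasp point in the tool frame, in m); z points along the fingers, y is the direction in which the jaws open and shut (so a half turn about z gives the same grasp; the last joint's range is limited). The gripper opens to 85 mm and grips with 20 to 120 N. Pads are 22 mm wide; open, the fingers measure 114 mm over their backs; the gripper's body (76 mm by 85 mm) begins 54 mm behind the grasp point. The pads swing forward as they close: fully open they stand 13 mm farther back than shut.
Start: joints at [-1.324, 0.536, -0.004, 1.538, 0.003, 1.067, -0.071], TCP at [0.2, 0.618, 0.231] pointing down, gripper open.
Joint ranges: [-2.7, 2.7], [-0.37, 2.16], [-1.27, 1.26], [0.24, 2.4], [-1.31, 4.45], [0.19, 1.91], [-2.76, 2.76]. Speed limits (rad/s): [2.39, 2.39, 3.14, 3.14, 3.14, 3.14, 3.14].

## Interface

Orientations are given as a unit quaternion [w, x, y, z].
In Python, from station import arm, viewer, job, spot_in gives the robot as it stands.
- The arm moves only by the tool drive_tool, never from a script. Its argument "commands" is a list of rows, each a list of 7 numbers: the turn, a rotation vector about the tool's x, y, z in rad, then the shift along the tool's x, y, z in mm, then the finger opening in mm, from 0 to 85.4. A call has 1 to 12 rows; each row shifts and turns the pose as measured when the row begins, along the tool's axes as they then stand; what a row does not reach is not made up. A row lasts 1/10 s, in which the tool goes at most 50 mm and 8.59 degrees, less where a joint would pass 70% of its speed; a pose out of reach is approached as far as the arm can. A call is refused whole if a number of a shift passes 50 or a number of a turn 0.15, either way. A call with a gripper value outside its range is refused whole. The fingers move at their own pace and stop on an object; "newtons" is the grip in N (left out, the last holds). Time passes only in rows, so rows that do not move let the fingers close. It gives the time, the measured TCP pose, the force and the opening at its end, in the units of the state.
- arm.observe(): the state, without advancing time (a new reading comes with each control period).
- viewer.grab_frame(name): name is "side" or "top" or "wrist"; returns the picture (480x640x3 uint8, blue, green, red); there is no depth.
- viewer.camera_params(name): a dict with "mtx" (3x3 intrinsics, pixels), "origin" and "rotation" of the camera in the world. Camera axes: x right, y down, z forward; pixel columns grow to the right and rows downward; lengths in m; the calibration is good to about 2 mm. The wrist camera is an equidistant fisheye: a pixel r from the principal point sees the ray r / f radians off the axis. A picture is of the moment at which its call begins: read the wrist's pose just before it. camera_params takes no time and is no camera call; for the wrist camera it gives the pose at the moment of the call.
- job.hand_in(): hands the job in, once; it reports no verdict.
Trained networks look in the newest picture that a camera, given by its name, has taken for a name from the list of things; names that differ only in an ending like _2 or _b are one class to them, and where a whole thing is asked for, a point or a joint stands for the part that bears it (a point fixed in the world has none). Each returns a list of dicts, best first, with "confidence" (0 to 1); they miss things now and then, are a little off and sometimes report something else, mostly with a low value. They report only what shows in the picture. A call takes as long as a camera call.
- spot_in(camera, name): "at" ([x, y, z] in m, in world coordinates, good to about 4 mm: the middle of the surface that is visible of it).
The state is a dict: "time_s": time; "qpos": joint angles; "dq": joint speeds; "joint_torque": joint torques, N m; "tcp_pos": TCP position; "eef_rot": TCP orientation; "force": force on the tool from outside, world axes, zero at the start; "ft_torque": the same for the moment, N m; "grip_width": opening from 0.0 (shut) to 1.0 (fully open).
Only numpy, scipy, OpenCV 4.12 (cv2) and the standard library are available. Lean on these libraries where they do the work, as an engineer would, in place of code of your own. Each camera call takes 0.05 s, during which the arm holds its last target.

## Task

The oblong wooden sign plate belongs on the sloping sign stand on this dining table. Pinch the plate off the table, tilt it to match the slope of the stand's raised, sprung rubber mounting pad (long side running up the slope, feeling for full contact) and press it on so that it lies flush and covers the pad all round, without shoving the other flat wooden things or the spoon about and without pressing hard. The pad needs time to bond, so finish while still gripping the plate and pressing it lightly but surely against the pad: do not let go.

Things in the scene. Friction and masses are not known exactly. Their poses are not given: they have to be found in the camera images.
- plate_c (a point): centre (half-way up) of the loose sign plate: plain brown wood, oblong, 90 mm long (its x) by 56 mm wide (its y) by 8 mm thick (its z, up), about 45 g, small dark cup picture on top; starts flat on the table among two other flat wooden things. Grip it across the 56 mm width at mid-length; fingertips may reach past its underside, as the pad is narrower
- pad (a point): centre of the outer face of the stand's dark rubber pad, 66 mm long up the slope (its x points up the slope) by 40 mm wide (its y, level); z is the outward normal. It stands 18 mm proud of an aluminium board 130 by 106 mm and is sprung: it gives straight back up to 8 mm, about 2 N per mm, then is hard. Its low end is towards the robot; slope 11 to 29 degrees. No glue, only friction
- board (a joint): slope of the stand's board and pad in radians from level (0 is level, larger is steeper). Its hinge lies along the low edge, 30 mm above the table, 67 mm down the slope from the pad centre; the pad face lies 32 mm above the hinge axis, square to the slope. The hinge is very stiff and stays where it is under a light press
- stand: the stand's aluminium foot, 150 by 120 mm and 10 mm thick, fixed to the table; origin at the centre of its underside, x pointing to the high end of the slope
- coaster: round wooden coaster, 90 mm across, 8 mm thick, lying on the table, to be left alone; origin at the centre of its underside
- block: square wooden tile, 74 by 74 mm, 8 mm thick, lying on the table, to be left alone; origin at the centre of its underside
- spoon: steel spoon, 150 mm long along its x, lying between the stand and the flat things, to be left alone

How it is judged:
On the way:
1. the plate is gripped and lifted clear of the table and of the stand (height (world z) of plate_c above 0.045 m and contact force between the fingers and plate above 1 N and contact force between plate and stand below 0.05 N), for 0.2 s.
At the end, for the whole second after the job is handed in: the plate lies on the pad with its face within 0.04 rad of the pad's, long side within 0.14 rad of the slope direction, centred within 12 mm up the slope and 9 mm across it, its centre 1 to 7 mm off the pad face; it presses on the pad with 2 to 30 N, is still gripped by the fingers, and is at rest (angle between the z axis of plate_c and the z axis of pad, either way round below 0.04 rad and angle between the x axis of plate_c and the x axis of pad, either way round below 0.14 rad and x of plate_c in the frame of pad between -0.012 and 0.012 m and y of plate_c in the frame of pad between -0.009 and 0.009 m and z of plate_c in the frame of pad between 0.001 and 0.007 m and contact force between plate and board between 2 and 30 N and contact force between the fingers and plate above 1 N and linear speed of plate below 0.02 m/s); the arm keeps its last pose, push and grip.
It fails at once if the plate is pressed on the stand with more than 40 N (contact force between plate and stand above 40 N).
It fails at once if the coaster, the square tile or the spoon is moved by more than 20 mm (distance of any of coaster, block, spoon from where it was at the start of the episode above 0.02 m).
It also fails if it takes over 38 s, if anything falls off the work surface, if the arm or the gripper's body presses on something with over 40 N, if the wrist force passes 120 N, or if a joint passes its speed limit or range.

## Working session

There is one attempt and no reset: what is moved stays moved. The work goes in short steps, Python scripts to look and compute and a tool call to move; the robot and the scene stay as the last step left them, time stands still between calls to the robot, and variables do not carry over. Pictures are saved under pics/ and viewed, and the job is handed in when it is done.

Besides the shell and the picture viewer there is one more tool, called after "Call:" as name(argument=value, ...) on one line, values as JSON. drive_tool: Moves the arm, as the interface text tells. Its arguments: {"type":"object","properties":{"commands":{"type":"array"},"newtons":{"type":"number"}},"required":["commands"]}

```bash
mkdir -p pics; ls
python3 - <<'E'
from station import arm, viewer, job, spot_in
import cv2
print(arm.observe())
print(arm.tcp_to_grasp)
for n in ["side","top","wrist"]:
    p=viewer.camera_params(n); print(n,p)
    cv2.imwrite(f"pics/{n}0.png",viewer.grab_frame(n))
for n in ["plate_c","pad","board","stand","coaster","block","spoon"]:
    print(n,[(d["confidence"],d["at"]) for d in spot_in("top",n)][:3])
for n in ["plate_c","pad"]:
    print(n,[(d["confidence"],d["at"]) for d in spot_in("side",n)][:3])
print(arm.observe()["time_s"])
E
```

```text
pics
{'time_s': 0.0, 'qpos': array([-1.32417831,  0.53717799, -0.00446846,  1.53886697,  0.00259417,
        1.06728526, -0.07119486]), 'dq': array([-0.00128103,  0.0002119 ,  0.00087827,  0.00085319,  0.00128672,
       -0.00197855,  0.0017167 ]), 'joint_torque': array([-3.93713763e-04, -5.83427167e+01,  1.04889102e+00, -2.59104627e+01,
        1.24377481e-02,  9.40417231e-03, -1.37603413e-05]), 'tcp_pos': array([0.19983669, 0.61785925, 0.23040754]), 'eef_rot': array([-8.18818441e-05,  1.55722665e-01,  9.87800436e-01, -8.62019911e-04]), 'force': array([-1.16287985,  0.40690212, -0.34455189]), 'ft_torque': array([-0.02264429,  0.06724279, -0.00012646]), 'grip_width': 0.992939171223771}
-0.0187
side {'mtx': array([[500.05254105,   0.        , 317.54439978],
       [  0.        , 500.05254105, 246.82523462],
       [  0.        ,   0.        ,   1.        ]]), 'origin': array([ 0.38721756, -0.49913794,  0.57289531]), 'rotation': array([-0.39235693,  0.90481287, -0.15234666,  0.06449961])}
top {'mtx': array([[442.34399895,   0.        , 329.59116425],
       [  0.        , 442.34399895,
[... 164 characters left out ...]
128, -0.69891032,  0.03681463])}
wrist {'mtx': array([[371.64829954,   0.        , 312.30379732],
       [  0.        , 371.64829954, 241.18022874],
       [  0.        ,   0.        ,   1.        ]]), 'origin': array([0.12193058, 0.6421429 , 0.3721262 ]), 'rotation': array([0.12945422, 0.79852144, 0.5804815 , 0.09298569])}
plate_c [(0.58, [0.4618, -0.0787, 0.0055])]
pad [(0.79, [0.5758, 0.1578, 0.0883])]
board [(0.78, [0.5802, 0.1548, 0.084])]
stand [(0.66, [0.5778, 0.1486, 0.0728])]
coaster [(0.65, [0.6338, -0.1338, 0.0078])]
block [(0.87, [0.5109, -0.2429, 0.0074])]
spoon [(0.73, [0.683, -0.0011, 0.0109])]
plate_c [(0.83, [0.4613, -0.0805, 0.007])]
pad [(0.69, [0.57, 0.1469, 0.0888])]
0.6
```

View pics/top0.png

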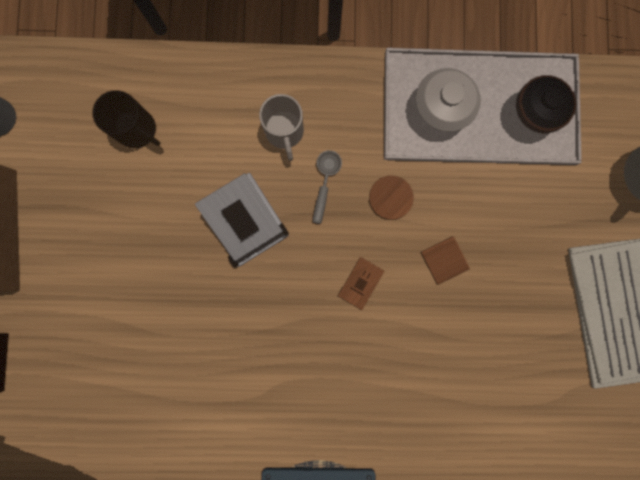

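View pics/side0.png

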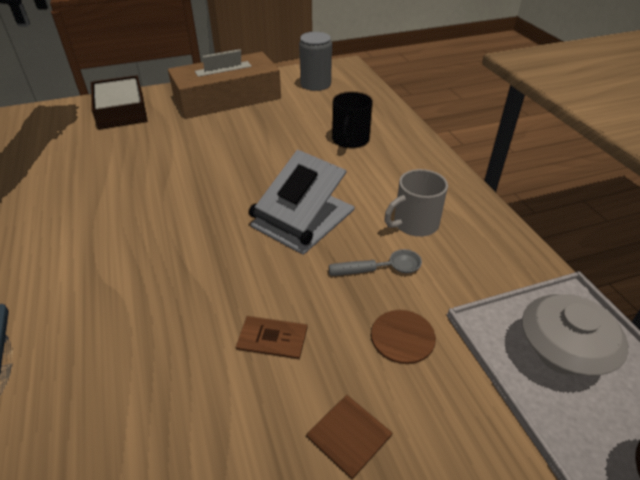

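The top view shows the plate at about (361,284), the stand at (242,219) with its low edge towards (258,250), and a mug at (284,120). I'll zoom in to get the corners.

Run:
```python
import cv2,numpy as np
t=cv2.imread("pics/top0.png");s=cv2.imread("pics/side0.png")
def c(im,x,y,w,h): return cv2.resize(im[y:y+h,x:x+w],(400,300),interpolation=cv2.INTER_CUBIC)
a=np.hstack([c(t,185,160,120,90+0),c(t,320,246,80,60)])
a2=np.hstack([c(s,240,140,120,90+0),c(s,225,295,96,72)])
cv2.imwrite("pics/z0.png",np.clip(np.vstack([a,a2])*1.3,0,255))
```

```text
[ WARN:0@0.110] global loadsave.cpp:1063 imwrite_ Unsupported depth image for selected encoder is fallbacked to CV_8U.
```

View pics/z0.png

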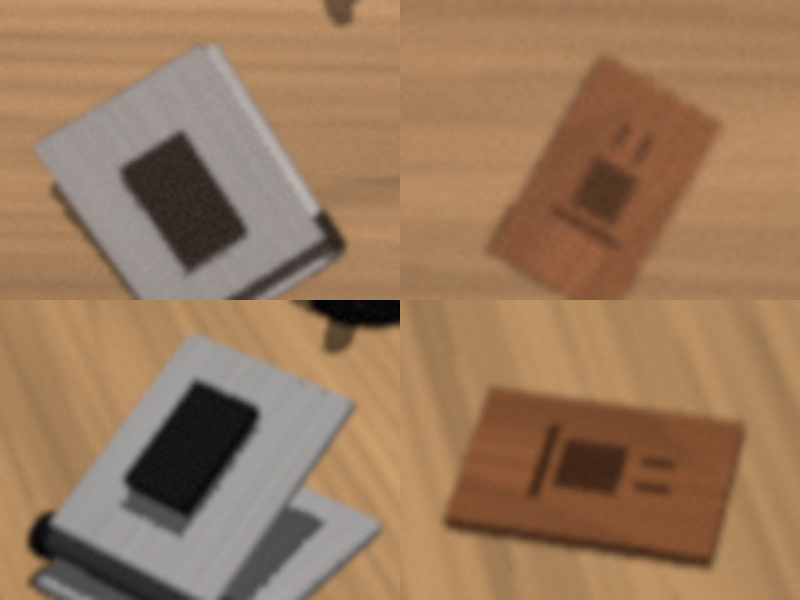

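```bash
cat > h.py <<'E'
import numpy as np,cv2
from scipy.spatial.transform import Rotation as R
from scipy.optimize import minimize,least_squares
def qR(q): return R.from_quat([q[1],q[2],q[3],q[0]])
def proj(P,X,fish=False):
    X=np.atleast_2d(X); c=qR(P["rotation"]).inv().apply(X-P["origin"]); m=P["mtx"]
    if fish:
        r=np.hypot(c[:,0],c[:,1]); th=np.arctan2(r,c[:,2]); k=th/np.maximum(r,1e-9); u=c[:,0]*k; v=c[:,1]*k
    else: u=c[:,0]/c[:,2]; v=c[:,1]/c[:,2]
    return np.c_[u*m[0,0]+m[0,2],v*m[1,1]+m[1,2]]
def ray(P,uv,fish=False):
    m=P["mtx"]; x=(uv[0]-m[0,2])/m[0,0]; y=(uv[1]-m[1,2])/m[1,1]
    if fish:
        r=np.hypot(x,y); d=np.array([x/r*np.sin(r),y/r*np.sin(r),np.cos(r)]) if r>0 else np.array([0,0,1.])
    else: d=np.array([x,y,1])
    return qR(P["rotation"]).apply(d)
def onz(P,uv,z,fish=False):
    d=ray(P,uv,fish); return P["origin"]+d*(z-P["origin"][2])/d[2]
# stand: hinge mid (hx,hy) z=.03, yaw psi, slope th
def padframe(p):
    hx,hy,psi,th=p
    x=np.array([np.cos(psi)*np.cos(th),np.sin(psi)*np.cos(th),np.sin(th)]); y=np.array([-np.sin(psi),np.cos(psi),0]); z=np.cross(x,y)
    c=np.array([hx,hy,.03])+.067*x+.032*z
    return c,np.c_[x,y,z]
def padpt(p,loc):
    c,M=padframe(p); return c+np.atleast_2d(loc)@M.T
BOX=np.array([[a*.033,b*.020,z] for a in(-1,1) for b in(-1,1) for z in(0,-.018)])
BRD=np.array([[.065,.053,-.018],[.065,-.053,-.018]])
E
cat > fit0.py <<'E'
from h import *
from station import viewer
P={n:viewer.camera_params(n) for n in("top","side")}
I={n:cv2.imread(f"pics/{n}0.png") for n in P}
t=lambda L,ox,oy,k:[(a/k+ox-.0,b/k+oy) for a,b in L]
# plate
pt=t([(604-400,55),(722-400,122),(486-400,252)],320,246,5)
ps=t([(492-400,387-300),(745-400,423-300),(446-400,522-300),(710-400,558-300)],225,295,400/96)
for n,L in(("top",pt),("side",ps)):
    print(n,[np.round(onz(P[n],u,.008)[:2],4) for u in L])
# pad masks
S=6
def mask(n,box):
    x,y,w,h=box; g=I[n][y:y+h,x:x+w].max(2); 
    g=cv2.resize(g,None,fx=S,fy=S,interpolation=cv2.INTER_CUBIC); return g
boxes={"top":(217,193,48,52),"side":(273,160,50,52)}
thr={"top":80,"side":70}
G={n:(mask(n,boxes[n])) for n in boxes}
for n in G: print(n,np.percentile(G[n],[1,10,25,40,50,70,90]))
M={}
for n in G:
    m=(G[n]<thr[n]).astype(np.uint8)
    k,lab,st,_=cv2.connectedComponentsWithStats(m); 
    cc=lab[m.shape[0]//2,m.shape[1]//2]; print(n,st[cc]); M[n]=(lab==cc).astype(np.uint8)
cv2.imwrite("pics/m.png",np.hstack([cv2.resize(np.hstack([M[n]*255,G[n]]),(400,220)) for n in M]))
bc={"top":t([(35,150),(205,45)],185,160,10/3),"side":t([(193,335-300),(355,403-300)],240,140,10/3)}
def rend(n,p):
    x,y,w,h=boxes[n]; uv=(proj(P[n],padpt(p,BOX))-[x,y]+.5)*S-.5
    hull=cv2.convexHull(uv.astype(np.float32)); m=np.zeros_like(M[n])
    cv2.fillPoly(m,[np.round(hull*16).astype(np.int32)],1,shift=4); return m
def cost(v,show=0):
    p=v*sc+p0; e=0; 
    for n in M:
        d=(rend(n,p)!=M[n]).sum()/M[n].sum(); b=np.linalg.norm(proj(P[n],padpt(p,BRD))-bc[n],axis=1)
        if show: print(n,"iou err",round(d,3),"board err px",np.round(b,2))
        e+=d+.02*b.mean()
    return e
best=None
sc=np.array([.01,.01,.1,.1])
for th in(.2,.35,.5):
    psi=.55
    p0=np.array([.576-.06*np.cos(psi),.152-.06*np.sin(psi),psi,th])
    r=minimize(cost,np.zeros(4),method="Nelder-Mead",options=dict(initial_simplex=np.vstack([np.zeros(4),np.eye(4)]),maxiter=600))
    p=r.x*sc+p0; print(r.fun,p,padframe(p)[0]); cost(r.x,1)
E
python3 fit0.py
```

```text
top [array([ 0.5144, -0.0759]), array([ 0.4888, -0.1231]), array([ 0.4359, -0.0306])]
side [array([ 0.4391, -0.0329]), array([ 0.5168, -0.0765]), array([ 0.412 , -0.0829]), array([ 0.4892, -0.1244])]
top [ 36.  39.  42. 105. 117. 119. 121.]
side [ 12.  17.  19.  77. 118. 122. 124.]
top [   26    40   225   252 30449]
side [   27    27   241   270 35752]
0.2624456295537716 [0.5295392  0.12351422 0.58049733 0.39061899] [0.57115535 0.15080941 0.08510053]
top iou err 0.035 board err px [1.18 1.22]
side iou err 0.169 board err px [1.83 1.66]
0.2601303111180336 [0.52933207 0.1243185  0.55968347 0.39570064] [0.57126947 0.15059264 0.08535273]
top iou err 0.05 board err px [1.6  0.37]
side iou err 0.167 board err px [0.73 1.61]
0.26793441522221123 [0.53075799 0.12465223 0.56991296 0.43188698] [0.57071109 0.150256   0.08710689]
top iou err 0.043 board err px [1.52 0.73]
side iou err 0.162 board err px [2.4  1.65]
```

```bash
sed -i 's/^best=None/for T in (.004,.006,.008,.010,.012,.015):\n  BOX[BOX[:,2]<0,2]=-T; print("T",T)/; s/^sc=/  sc=/; s/^for th in(.2,.35,.5):/  for th in (.3,.42):/; s/^    psi=.55/    psi=.56/' fit0.py; python3 fit0.py | tail -40
```

```text
top iou err 0.033 board err px [1.56 1.62]
side iou err 0.19 board err px [1.43 1.36]
0.2826999860872094 [0.53053752 0.12362702 0.57740399 0.3828813 ] [0.57259389 0.15102525 0.08471379]
top iou err 0.038 board err px [1.65 1.11]
side iou err 0.194 board err px [1.02 1.32]
T 0.006
0.2517478132202784 [0.53093463 0.12343333 0.5869837  0.38601525] [0.57258363 0.15113808 0.08487083]
top iou err 0.03 board err px [1.57 1.65]
side iou err 0.165 board err px [1.42 1.03]
0.2532248058940082 [0.5305194  0.12311336 0.58108755 0.37868129] [0.57266627 0.15079222 0.08450249]
top iou err 0.043 board err px [1.45 1.11]
side iou err 0.157 board err px [1.26 1.49]
T 0.008
0.249924708713597 [0.52931881 0.12487694 0.55189491 0.38027479] [0.57218162 0.15126823 0.08458277]
top iou err 0.044 board err px [2.29 0.07]
side iou err 0.154 board err px [0.65 2.1 ]
0.21809014064133936 [0.53068629 0.12365712 0.57666785 0.39300805] [0.57229619 0.15072089 0.08521927]
top iou err 0.035 board err px [1.59 0.98]
side iou err 0.137 board err px [1.   1.03]
T 0.01
0.20971797720477198 [0.53023146 0.12432983 0.56572428 0.4
[... 382 characters left out ...]
40288692] [0.57157602 0.15059569 0.08570693]
top iou err 0.03 board err px [1.5  0.75]
side iou err 0.123 board err px [1.25 1.11]
0.20870415349919683 [0.53090491 0.12410383 0.57185833 0.42123575] [0.57131733 0.150113   0.08659823]
top iou err 0.034 board err px [1.48 0.61]
side iou err 0.125 board err px [1.78 1.11]
T 0.015
0.2221202776953895 [0.52971515 0.12403964 0.57381369 0.40001932] [0.57107596 0.15077371 0.08556593]
top iou err 0.03 board err px [1.33 0.97]
side iou err 0.139 board err px [1.58 1.46]
0.22296918899199614 [0.5296836  0.12500976 0.55484648 0.40127385] [0.57148472 0.15091782 0.08562767]
top iou err 0.045 board err px [2.01 0.23]
side iou err 0.136 board err px [0.57 1.31]
```

View pics/m.png

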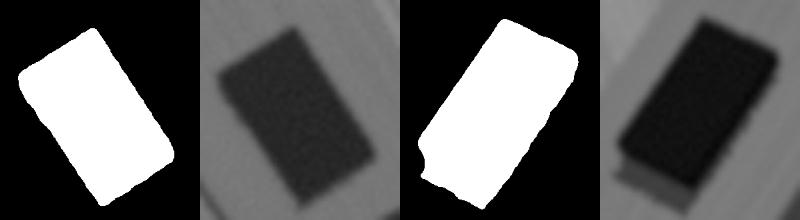

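```bash
sed -i 's/"side":70/"side":50/; s/(.004,.006,.008,.010,.012,.015)/(.006,.008,.010,.012,.014,.018)/' fit0.py; python3 fit0.py | grep -v "^\(top \[\|side \[\)"|tail -36
```

```text
side iou err 0.086 board err px [0.73 1.14]
T 0.008
0.16369200144155122 [0.53073022 0.12431934 0.57336033 0.39183634] [0.57248374 0.15128041 0.08516108]
top iou err 0.034 board err px [1.93 1.14]
side iou err 0.081 board err px [0.83 0.98]
0.1687114352697177 [0.5301801  0.12416109 0.5682598  0.38257596] [0.57249932 0.1511826  0.08469846]
top iou err 0.037 board err px [1.91 0.75]
side iou err 0.083 board err px [0.72 1.52]
T 0.01
0.179682381707095 [0.53038028 0.12403851 0.57213248 0.39439322] [0.57204816 0.15087184 0.08528798]
top iou err 0.032 board err px [1.67 0.84]
side iou err 0.102 board err px [0.94 1.13]
0.18278605989429825 [0.52999787 0.12441258 0.56256705 0.39215171] [0.57202524 0.15091215 0.08517675]
top iou err 0.036 board err px [1.91 0.38]
side iou err 0.105 board err px [0.5  1.37]
T 0.012
0.21478605796578976 [0.53008904 0.12437041 0.56407609 0.4022503 ] [0.57160335 0.15063412 0.08567567]
top iou err 0.033 board err px [1.72 0.39]
side iou err 0.14 board err px [0.86 1.14]
0.21316573333207722 [0.53005804 0.12438223 0.56216202 0.40002347] [0.57172734 0.15063244 0.085566
[... 154 characters left out ...]
40210015] [0.57131407 0.15078377 0.08566829]
top iou err 0.038 board err px [1.78 0.34]
side iou err 0.182 board err px [0.79 1.33]
0.25513201570587346 [0.52994097 0.12478915 0.55955952 0.403036  ] [0.57153639 0.15084187 0.08571425]
top iou err 0.042 board err px [1.89 0.32]
side iou err 0.172 board err px [0.78 1.17]
T 0.018
0.3548521412481041 [0.52945216 0.12483846 0.55815785 0.41234889] [0.57064214 0.15055691 0.08616891]
top iou err 0.047 board err px [1.56 0.56]
side iou err 0.259 board err px [1.31 1.41]
0.348291429222982 [0.52986688 0.12473708 0.56131459 0.4030311 ] [0.57141675 0.1508629  0.08571401]
top iou err 0.052 board err px [1.79 0.43]
side iou err 0.252 board err px [0.91 1.22]
```

Call:
drive_tool(commands=[[0, 0, 0, -42, -26, 0, 66], [0, 0, 0, -42, -26, 0, 66], [0, 0, 0, -42, -26, 0, 66], [0, 0, 0, -42, -26, 0, 66], [0, 0, 0, -42, -26, 0, 66], [0, 0, 0, -42, -26, 0, 66], [0, 0, 0, -42, -26, 0, 66], [0, 0, 0, -42, -26, 0, 66], [0, 0, 0, -20, -12, 0, 66], [0, 0, 0, 0, 0, 0, 66]])

```text
time_s: 1.6
tcp_pos: [0.4773, 0.2938, 0.2307]
eef_rot: [0.001, 0.154, 0.988, 0.003]
force: [-0.5, -0.0, 0.3]
grip_width: 0.773
```

Run:
```python
from station import arm, viewer, job, spot_in
import cv2,pickle
P=viewer.camera_params("wrist")
im=viewer.grab_frame("wrist"); cv2.imwrite("pics/w1.png",im); pickle.dump(P,open("w1.pkl","wb"))
o=arm.observe(); print(P,{k:o[k] for k in("time_s","tcp_pos","eef_rot","force","qpos","grip_width")})
```

```text
{'mtx': array([[371.64829954,   0.        , 312.30379732],
       [  0.        , 371.64829954, 241.18022874],
       [  0.        ,   0.        ,   1.        ]]), 'origin': array([0.39893566, 0.31688138, 0.37231547]), 'rotation': array([0.12740051, 0.79769253, 0.58158845, 0.09597191])} {'time_s': 1.65, 'tcp_pos': array([0.47617478, 0.29530214, 0.23067173]), 'eef_rot': array([2.07800230e-04, 1.53015805e-01, 9.88219920e-01, 2.74031491e-03]), 'force': array([-0.58632137,  0.13122871, -0.28477867]), 'qpos': array([-0.71405316,  0.38164929,  0.10336086,  1.78972668, -0.05106604,
        0.96854843,  0.67425479]), 'grip_width': 0.7748566226757693}
```

View pics/w1.png

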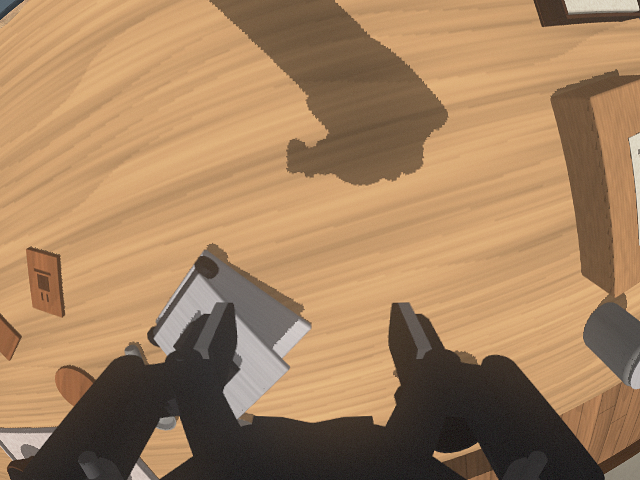

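The pad is hidden by a finger at about (215,330); the plate sits at (45,280). Moving on to above the plate.

Call:
drive_tool(commands=[[0, 0, 0, -13, -45, 0, 66], [0, 0, 0, -13, -45, 0, 66], [0, 0, 0, -13, -45, 0, 66], [0, 0, 0, -13, -45, 0, 66], [0, 0, 0, -13, -45, 0, 66], [0, 0, 0, -13, -45, 0, 66], [0, 0, 0, -13, -45, 0, 66], [0, 0, 0, -12, -45, 0, 66], [0, 0, 0.1, 0, 0, 40, 66], [0, 0, 0.09, 0, 0, 40, 66], [0, 0, 0, 0, 0, 20, 66], [0, 0, 0, 0, 0, 0, 66]])

```text
time_s: 2.85
tcp_pos: [0.4704, -0.0674, 0.1264]
eef_rot: [0.003, 0.233, 0.972, 0.01]
force: [-0.4, -0.7, -0.1]
grip_width: 0.772
```

Run:
```python
from station import arm, viewer, job, spot_in
import cv2,pickle
P=viewer.camera_params("wrist")
im=viewer.grab_frame("wrist"); cv2.imwrite("pics/w2.png",im); pickle.dump(P,open("w2.pkl","wb"))
o=arm.observe(); print({k:o[k] for k in("time_s","tcp_pos","eef_rot","force","qpos","grip_width")})
```

```text
{'time_s': 2.9, 'tcp_pos': array([ 0.47103847, -0.06738254,  0.12756679]), 'eef_rot': array([0.00408019, 0.23293994, 0.97243245, 0.00987243]), 'force': array([ 0.18169639, -0.22392117,  0.35425289]), 'qpos': array([-0.15918618,  0.40529885,  0.26690504,  2.09160731, -0.20159673,
        0.65638429,  1.34682401]), 'grip_width': 0.7738376824168078}
```

View pics/w2.png

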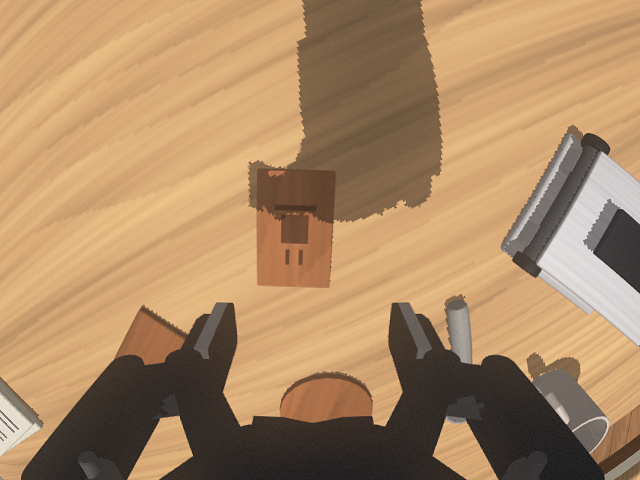

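Plate corners in this view: (258,169), (335,171), (257,286), (330,288). The fingers straddle the image centre at column ~312.

```bash
cat > g.py <<'E'
from h import *
import pickle,sys
from station import arm
P=pickle.load(open("w2.pkl","rb"))
L=[onz(P,u,.008,True)[:2] for u in [(258,169),(335,171),(257,286),(330,288)]]
print(np.round(L,4)); c=np.mean(L,0); d=(L[2]+L[3]-L[0]-L[1])/2; w=L[0]+L[2]-L[1]-L[3]
print(c,np.linalg.norm(d),np.arctan2(d[1],d[0]),np.linalg.norm(w)/2,np.arctan2(w[1],w[0]))
o=arm.observe(); M=qR(o["eef_rot"]).as_matrix(); print(M)
print("tool y ang",np.arctan2(M[1,1],M[0,1]))
E
python3 g.py
```

```text
[[ 0.41   -0.0784]
 [ 0.4363 -0.031 ]
 [ 0.4882 -0.1236]
 [ 0.5157 -0.074 ]]
[ 0.46257729 -0.07674295] 0.09028003111937914 -0.5101133106961546 0.05543268723416661 -2.077402426413361
[[-0.89144467  0.45295615  0.01253478]
 [ 0.45311728  0.89128304  0.01729968]
 [-0.00333604  0.02110143 -0.99977177]]
tool y ang 1.1006048102005697
```

```bash
cat > to.py <<'E'
from h import *
from station import arm
# target: pos, tool y angle (yaw), tilt: tool z = -n
def target(yang,n=(0,0,1)):
    z=-np.array(n,float); y=np.array([np.cos(yang),np.sin(yang),0]); y-=z*(y@z); y/=np.linalg.norm(y); x=np.cross(y,z); return np.c_[x,y,z]
def delta(pos,Mt):
    o=arm.observe(); M=qR(o["eef_rot"]).as_matrix()
    rv=R.from_matrix(M.T@Mt).as_rotvec(); t=M.T@(np.array(pos)-o["tcp_pos"])*1e3
    print("t",round(o["time_s"],2),"tcp",np.round(o["tcp_pos"],4),"F",np.round(o["force"],1),"gw",round(o["grip_width"],3)); print("turn",np.round(rv,3),"shift mm",np.round(t,1)); return rv,t
E
python3 -c "
from to import *
delta([.463,-.0777,.02],target(1.064))"
```

```text
t 2.9 tcp [ 0.471  -0.0674  0.1276] F [ 0.2 -0.2  0.4] gw 0.774
turn [0.021 0.003 0.037] shift mm [  2.8 -15.1 107.3]
```

Call:
drive_tool(commands=[[0.02, 0.003, 0.037, 2.5, -15, 30, 66], [0, 0, 0, 0, 0, 35, 66], [0, 0, 0, 0, 0, 30, 66], [0, 0, 0, 0, 0, 10, 66], [0, 0, 0, 0, 0, 0, 66]])

```text
time_s: 3.4
tcp_pos: [0.4716, -0.0735, 0.0264]
eef_rot: [0.007, 0.247, 0.969, 0.004]
force: [-0.4, 0.3, 0.4]
grip_width: 0.773
```

```bash
python3 -c "
from to import *
delta([.463,-.0777,.01],target(1.064))
from station import viewer
cv2.imwrite('pics/s2.png',viewer.grab_frame('side'))
cv2.imwrite('pics/w3.png',viewer.grab_frame('wrist'))
a=cv2.imread('pics/s2.png')[200:400,150:420];b=cv2.imread('pics/w3.png')[150:390,160:480]
cv2.imwrite('pics/z2.png',np.hstack([cv2.resize(a,(400,300)),cv2.resize(b,(400,300))]))
"
```

```text
t 3.4 tcp [ 0.4716 -0.0735  0.0264] F [-0.4  0.3  0.4] gw 0.773
turn [0.011 0.011 0.009] shift mm [ 5.7 -7.9 16.3]
```

View pics/z2.png

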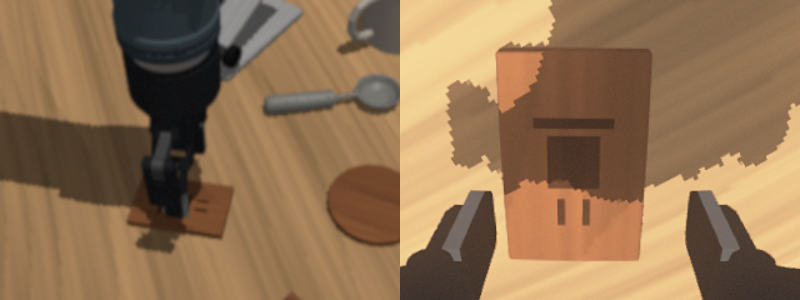

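The fingers are still to the right of plate centre and too far along it, which agrees with the residual. Correcting, then lowering.

Call:
drive_tool(commands=[[0.011, 0.011, 0.009, 6, -8, 0, 66], [0, 0, 0, 0, 0, 5, 66], [0, 0, 0, 0, 0, 5, 66], [0, 0, 0, 0, 0, 0, 66]])

```text
time_s: 3.9
tcp_pos: [0.4654, -0.0785, 0.0206]
eef_rot: [0.004, 0.251, 0.968, 0.0]
force: [0.4, -0.3, 0.2]
grip_width: 0.772
```

```bash
python3 -c "
from to import *
delta([.463,-.0777,.01],target(1.064))
"
```

```text
t 3.9 tcp [ 0.4654 -0.0785  0.0206] F [ 0.4 -0.3  0.2] gw 0.772
turn [ 0.003  0.007 -0.001] shift mm [ 2.5 -0.5 10.5]
```

Call:
drive_tool(commands=[[0.003, 0.006, 0, 3, -0.5, 8, 66], [0, 0, 0, 0, 0, 6, 66], [0, 0, 0, 0, 0, 4, 66], [0, 0, 0, 0, 0, 0, 66]])

```text
time_s: 4.3
tcp_pos: [0.4623, -0.0773, 0.0007]
eef_rot: [0.0, 0.251, 0.968, -0.0]
force: [0.1, -0.2, -0.8]
grip_width: 0.77
```

```bash
python3 -c "
from to import *
delta([.463,-.0777,.001],target(1.064))
from station import viewer
cv2.imwrite('pics/s3.png',viewer.grab_frame('side'))
cv2.imwrite('pics/w4.png',viewer.grab_frame('wrist'))
a=cv2.imread('pics/s3.png')[280:380,210:345];b=cv2.imread('pics/w4.png')[150:390,160:480]
cv2.imwrite('pics/z3.png',np.hstack([cv2.resize(a,(400,300)),cv2.resize(b,(400,300))]))
"
```

```text
t 4.3 tcp [ 0.4623 -0.0773  0.0007] F [ 0.1 -0.2 -0.8] gw 0.77
turn [-0.001  0.001 -0.001] shift mm [-0.8 -0.  -0.3]
```

View pics/z3.png

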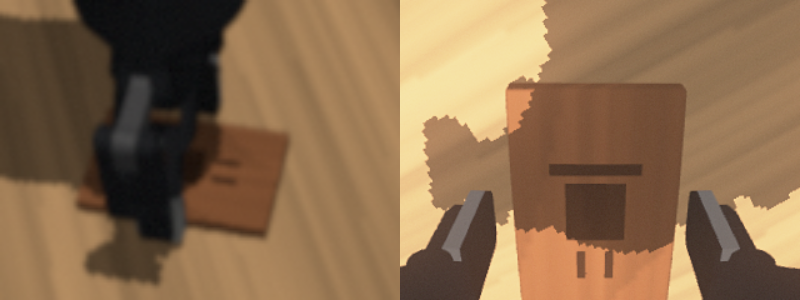

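Call:
drive_tool(commands=[[0, 0, 0, -0.8, 0, 2, 66], [0, 0, 0, 0, 0, 2, 66], [0, 0, 0, 0, 0, 0, 66]])

```text
time_s: 4.7
tcp_pos: [0.4638, -0.0779, -0.0028]
eef_rot: [0.001, 0.251, 0.968, -0.0]
force: [-0.4, -0.1, 0.5]
grip_width: 0.774
```

```bash
python3 -c "
from to import *
from station import viewer
o=arm.observe(); P=viewer.camera_params('wrist'); M=qR(o['eef_rot']).as_matrix()
print(o['tcp_pos'],o['force'])
for y in(-.033,0,.033):
  for z in (0,-.009): print(y,z,proj(P,o['tcp_pos']+M@[0,y,z],True))
"
```

```text
[ 0.46379822 -0.07791581 -0.00275999] [-0.39653716 -0.10114966  0.45207421]
-0.033 0 [[240.74843011 315.147689  ]]
-0.033 -0.009 [[237.11906438 325.61943477]]
0 0 [[315.44394114 316.0033333 ]]
0 -0.009 [[315.59706791 326.71226605]]
0.033 0 [[389.919742 314.860925]]
0.033 -0.009 [[393.82083858 325.29015471]]
```

Call:
drive_tool(commands=[[0, 0, 0, 0, 0, 1.5, 66], [0, 0, 0, 0, 0, 0, 66]])

```text
time_s: 4.9
tcp_pos: [0.4639, -0.0779, -0.0043]
eef_rot: [0.001, 0.251, 0.968, -0.0]
force: [-0.7, 0.3, -0.4]
grip_width: 0.772
```

Call:
drive_tool(commands=[[0, 0, 0, 0, 0, 1.5, 66], [0, 0, 0, 0, 0, 0, 66]])

```text
time_s: 5.1
tcp_pos: [0.464, -0.0779, -0.0058]
eef_rot: [0.001, 0.251, 0.968, -0.0]
force: [-0.9, -0.9, 0.8]
grip_width: 0.771
```

Call:
drive_tool(commands=[[0, 0, 0, 0, 0, 1.5, 66], [0, 0, 0, 0, 0, 0, 66]])

```text
time_s: 5.3
tcp_pos: [0.4643, -0.078, -0.0064]
eef_rot: [0.001, 0.252, 0.968, 0.0]
force: [0.8, -0.3, -0.1]
grip_width: 0.774
```

Call:
drive_tool(commands=[[0, 0, 0, 0, 0, 1, 66], [0, 0, 0, 0, 0, 0, 66]])

```text
time_s: 5.5
tcp_pos: [0.4646, -0.078, -0.0063]
eef_rot: [0.002, 0.252, 0.968, 0.0]
force: [0.3, -0.9, -0.3]
grip_width: 0.771
```

Call:
drive_tool(commands=[[0, 0, 0, -1, 0, -2.5, 66], [0, 0, 0, 0, 0, 0, 66]])

```text
time_s: 5.7
tcp_pos: [0.4656, -0.0786, -0.0037]
eef_rot: [0.002, 0.252, 0.968, 0.0]
force: [0.3, -1.4, -0.4]
grip_width: 0.775
```

Call:
drive_tool(commands=[[0, 0, 0, 2.8, 0, 0, 66], [0, 0, 0, 0, 0, 0, 66], [0, 0, 0, 0, 0, 0, 50], [0, 0, 0, 0, 0, 0, 50], [0, 0, 0, 0, 0, 0, 50], [0, 0, 0, 0, 0, 0, 50], [0, 0, 0, 0, 0, 0, 50]], newtons=40)

```text
time_s: 6.4
tcp_pos: [0.4629, -0.0771, -0.0036]
eef_rot: [0.002, 0.252, 0.968, 0.0]
force: [-0.7, 0.4, 2.1]
grip_width: 0.64
```

Call:
drive_tool(commands=[[0, 0, 0, 0, 0, -3, 50], [0, 0, 0, 0, 0, -10, 50], [0, 0, 0, 0, 0, -30, 50], [0, 0, 0, 0, 0, -40, 50], [0, 0, 0, 0, 0, -40, 50], [0, 0, 0, 0, 0, 0, 50]])

```text
time_s: 7.0
tcp_pos: [0.4613, -0.0771, 0.125]
eef_rot: [0.0, 0.252, 0.968, 0.0]
force: [0.9, -0.7, -0.1]
grip_width: 0.643
```

```bash
python3 -c "
from to import *
from station import viewer
import pickle
P=viewer.camera_params('wrist');pickle.dump(P,open('w5.pkl','wb'))
o=arm.observe(); cv2.imwrite('pics/w5.png',viewer.grab_frame('wrist'))
cv2.imwrite('pics/s5.png',viewer.grab_frame('side'))
a=cv2.imread('pics/s5.png')[200:400,150:420];b=cv2.imread('pics/w5.png')
cv2.imwrite('pics/z5.png',np.hstack([cv2.resize(a,(400,300)),cv2.resize(b,(400,300))]))
print(o['tcp_pos'],o['time_s'],o['grip_width'],o['force'],o['qpos'])
"
```

```text
[ 0.46130049 -0.07711744  0.12495847] 7.0 0.6425230472906507 [ 0.89735151 -0.66221007 -0.12824276] [-0.18251577  0.40641215  0.30646099  2.10666332 -0.19788756  0.65477496
  1.31931577]
```

View pics/z5.png

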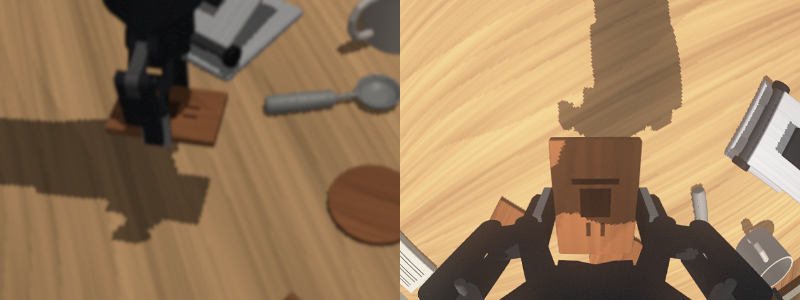

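View pics/w5.png

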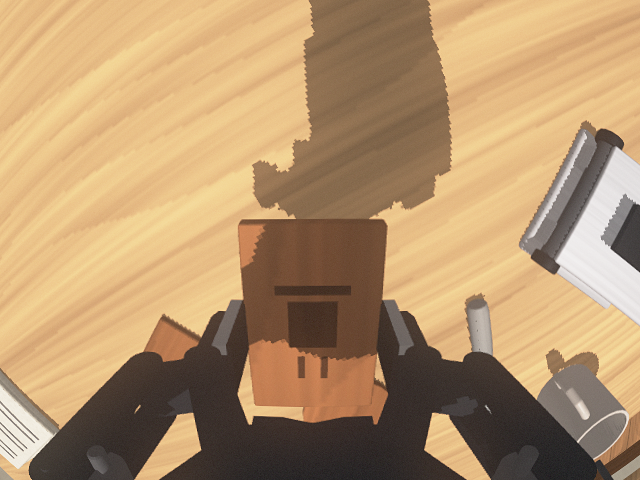

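```bash
cat > pl.py <<'E'
from to import *
import pickle
P=pickle.load(open('w5.pkl','rb'))
tcp=np.array([.4613,-.07712,.12496]); q=[0.0003,.252,.968,0]
o=arm.observe()
if abs(o['time_s']-7.1)<.06: tcp,q=o['tcp_pos'],o['eef_rot']
M=qR(q).as_matrix()
obs=np.array([[239,222],[386,222],[255,405],[373,405]])
def mod(v):
    x,y,z,pitch,yaw=v; Rr=R.from_rotvec([0,pitch,0])*R.from_rotvec([0,0,yaw])
    loc=np.array([[.045,-.028,-.004],[.045,.028,-.004],[-.045,-.028,-.004],[-.045,.028,-.004]])
    return proj(P,tcp+(Rr.apply(loc)+[x,y,z])@M.T,True)
print(mod([0,0,-.0076,0,0]))
r=least_squares(lambda v:np.r_[(mod(v)-obs).ravel(),(v[1])*500,(v[2]+.0076)*1000],[0,0,-.0076,0,0],x_scale=[.01,.01,.01,.1,.1]); print(r.x,r.cost)
E
python3 pl.py
```

```text
[[239.2277754  215.62333059]
 [388.66239083 215.31469653]
 [255.57286539 399.12698661]
 [372.32683078 398.67845552]]
[-0.00297997 -0.00030052 -0.00767344 -0.03177864 -0.00396857] 1.0920639639574057
```

Plate is held squarely and clear of the table. Next, working out the turn and shift to a standoff 70 mm off the pad.

```bash
cat > pad.py <<'E'
from to import *
import sys
p=np.array([.5307,.1240,.573,.392])
def go(off,p=p,xo=-.0015,zo=-.0076):
    c,Mp=padframe(p); Mt=np.c_[-Mp[:,0],Mp[:,1],-Mp[:,2]]
    if np.linalg.det(Mt)<0: print("bad")
    pos=c+Mp[:,2]*(off+.004)-Mt@np.array([xo,0,zo])
    print("goal tcp",pos); return delta(pos,Mt)
if __name__=="__main__": go(float(sys.argv[1]))
E
python3 pad.py .07
```

```text
goal tcp [0.54997525 0.13643657 0.1459595 ]
t 7.1 tcp [ 0.4589 -0.0765  0.1215] F [ 0.4  0.3 -1. ] gw 0.64
turn [-0.211 -0.358 -1.068] shift mm [ 24.4 230.3 -24.7]
```

Call:
drive_tool(commands=[[0, 0, 0, 0, 0, -40, 50], [-0.026, -0.045, -0.134, 0, 0, 0, 50], [-0.026, -0.045, -0.134, 0, 0, 0, 50], [-0.026, -0.045, -0.134, 0, 0, 0, 50], [-0.026, -0.045, -0.134, 0, 0, 0, 50], [-0.026, -0.045, -0.134, 0, 0, 0, 50], [-0.026, -0.045, -0.134, 0, 0, 0, 50], [-0.026, -0.045, -0.134, 0, 0, 0, 50], [-0.026, -0.045, -0.134, 0, 0, 0, 50], [0, 0, 0, 0, 0, 0, 50]])

```text
time_s: 8.1
tcp_pos: [0.4484, -0.0745, 0.1509]
eef_rot: [0.16, -0.238, 0.956, 0.054]
force: [-0.2, 0.2, -0.4]
grip_width: 0.639
```

```bash
python3 pad.py .07; python3 -c "
from to import *
from station import viewer
import pickle
P=viewer.camera_params('wrist');pickle.dump(P,open('w6.pkl','wb'))
o=arm.observe(); cv2.imwrite('pics/w6.png',viewer.grab_frame('wrist'));print(o['qpos'])"
```

```text
goal tcp [0.54997525 0.13643657 0.1459595 ]
t 8.1 tcp [ 0.4484 -0.0745  0.1509] F [-0.2  0.2 -0.4] gw 0.639
turn [-0.003 -0.052 -0.085] shift mm [-175.6  137.5   71.2]
[ 0.48162048  0.26679812 -0.26530646  2.27978556 -0.45581194  0.40282884
  2.69545896]
```

View pics/w6.png

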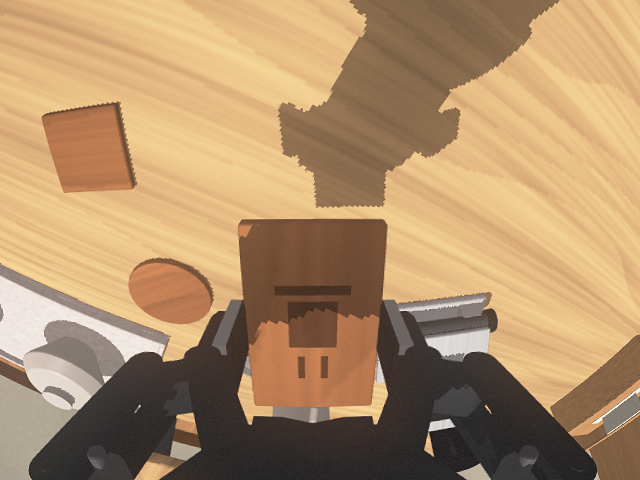

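Call:
drive_tool(commands=[[0, 0, 0, -35, 27, 13, 50], [0, 0, 0, -35, 27, 13, 50], [0, 0, 0, -35, 27, 13, 50], [0, 0, 0, -35, 27, 13, 50], [0, 0, 0, -30, 24, 13, 50], [0, -0.05, -0.08, 0, 0, 0, 50], [0, 0, 0, 0, 0, 0, 50]])

```text
time_s: 8.85
tcp_pos: [0.5493, 0.1436, 0.1457]
eef_rot: [0.182, -0.273, 0.943, 0.053]
force: [-0.6, -1.7, -1.9]
grip_width: 0.639
```

```bash
python3 pad.py .07; python3 -c "
from to import *
print(arm.observe()['qpos'])"
```

```text
goal tcp [0.54997525 0.13643657 0.1459595 ]
t 8.85 tcp [0.5493 0.1436 0.1457] F [-0.6 -1.7 -1.9] gw 0.639
turn [-0.004 -0.01  -0.009] shift mm [ 3.  -6.4 -1.5]
[-0.16962667  0.37998241 -0.12101755  2.12986633 -0.23039876  0.27412951
  2.07072388]
```

Call:
drive_tool(commands=[[-0.004, -0.01, -0.009, 3, -6.5, 20, 50], [0, 0, 0, 0, 0, 15, 50], [0, 0, 0, 0, 0, 0, 50]])

```text
time_s: 9.15
tcp_pos: [0.561, 0.1454, 0.1109]
eef_rot: [0.185, -0.275, 0.942, 0.055]
force: [-0.7, -0.5, -0.7]
grip_width: 0.637
```

```bash
python3 pad.py .03; python3 -c "
from to import *
from station import viewer
print(arm.observe()['qpos'])
s=viewer.grab_frame('side');t=viewer.grab_frame('top');cv2.imwrite('pics/s7.png',s);cv2.imwrite('pics/t7.png',t)
cv2.imwrite('pics/z7.png',np.hstack([cv2.resize(s[120:240,230:390],(400,300),interpolation=2),cv2.resize(t[160:280,170:330],(400,300),interpolation=2)]))
"
```

```text
goal tcp [0.56281597 0.14472152 0.10899363]
t 9.15 tcp [0.561  0.1454 0.1109] F [-0.7 -0.5 -0.7] gw 0.637
turn [ 0.    -0.004 -0.005] shift mm [-0.3 -1.6  2.1]
[-0.14152079  0.46424833 -0.14913042  2.11979822 -0.25239891  0.19800538
  2.11460346]
```

View pics/z7.png

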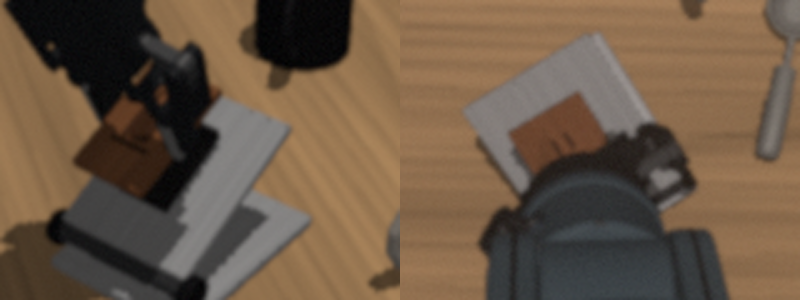

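```bash
cat > kin.py <<'E'
from h import *
import pickle
D=[([-1.32417831,0.53717799,-0.00446846,1.53886697,0.00259417,1.06728526,-0.07119486],[0.19983669,0.61785925,0.23040754],[-8.18818441e-05,1.55722665e-01,9.87800436e-01,-8.62019911e-04]),
([-0.71405316,0.38164929,0.10336086,1.78972668,-0.05106604,0.96854843,0.67425479],[0.47617478,0.29530214,0.23067173],[2.07800230e-04,1.53015805e-01,9.88219920e-01,2.74031491e-03]),
([-0.15918618,0.40529885,0.26690504,2.09160731,-0.20159673,0.65638429,1.34682401],[0.47103847,-0.06738254,0.12756679],[0.00408019,0.23293994,0.97243245,0.00987243]),
([-0.18251577,0.40641215,0.30646099,2.10666332,-0.19788756,0.65477496,1.31931577],[0.46130049,-0.07711744,0.12495847],[0.0003,0.252,0.968,0.0]),
([0.48162048,0.26679812,-0.26530646,2.27978556,-0.45581194,0.40282884,2.69545896],[0.4484,-0.0745,0.1509],[0.16,-0.238,0.956,0.054]),
([-0.16962667,0.37998241,-0.12101755,2.12986633,-0.23039876,0.27412951,2.07072388],[0.5493,0.1436,0.1457],[0.182,-0.273,0.943,0.053]),
([-0.14152079,0.46424833,-0.14913042,2.11979822,-0.25239891,0.19800538,2.11460346],[0.561,0.1454,0.1109],[0.185,-0.275,0.942,0.055])]
def fk(q,g,sg):
    b0,bt,d1,L1,a3,a4,L2,a6,L3=g
    Rm=R.from_euler('z',b0); p=np.array([0,0,0.])
    off=[(0,0,0),(0,0,d1),(0,0,L1),(a3,0,0),(a4,0,0),(0,0,L2),(a6,0,L3)]
    ax='zyzyzyz'
    for i in range(7):
        p=p+Rm.apply(off[i]) if i<6 else p
        if i==6: p=p+Rm.apply((a6,0,0))
        Rm=Rm*R.from_euler(ax[i],sg[i]*q[i])
    p=p+Rm.apply((0,0,L3)); return p,Rm*R.from_euler('z',bt)
def res(g,sg):
    o=[]
    for q,p,e in D:
        a,b=fk(q,g,sg); o+=[(a-p)*10,(qR(np.array(e)/np.linalg.norm(e)).inv()*b).as_rotvec()*3]
    return np.concatenate(o)
if __name__=="__main__":
    import itertools
    best=[]
    for s1,s3,s5,s7 in itertools.product((1,-1),repeat=4):
        sg=[s1,1,s3,1,s5,1,s7]
        for b0 in(0,3.14159):
          for bt in(0,1.57,3.14,-1.57):
            r=least_squares(res,[b0,bt,.3,.4,0,0,.4,0,.3],args=(sg,)); best.append((r.cost,sg,r.x))
    best.sort(key=lambda t:t[0])
    for b in best[:3]: print(b[0],b[1],np.round(b[2],4))
    pickle.dump(best[0],open("kin.pkl","wb"))
    g,sg=best[0][2],best[0][1]
    for q,p,e in D: a,b=fk(q,g,sg); print(np.round((a-p)*1e3,1),np.round((qR(np.array(e)).inv()*b).as_rotvec(),4))
E
time python3 kin.py
```

```text
0.021048549190468193 [-1, 1, -1, 1, -1, 1, -1] [-0.0737  1.4992  0.342   0.4841  0.0036  0.0015  0.4481 -0.0091  0.3064]
0.02104854919047776 [-1, 1, -1, 1, -1, 1, -1] [-0.0737  1.4992  0.342   0.4841  0.0036  0.0015  0.4481 -0.0091  0.3064]
0.021048549190477814 [-1, 1, -1, 1, -1, 1, -1] [-0.0737  1.4992  0.342   0.4841  0.0036  0.0015  0.4481 -0.0091  0.3064]
[3.1 0.5 0.9] [0.     0.0001 0.0021]
[ 0.7  3.1 -0.8] [-0.     -0.0004  0.0021]
[-1.5  5.  -2.1] [ 0.0003 -0.0015  0.002 ]
[-2.2  5.7 -2.4] [-0.0004  0.0005  0.0022]
[ 9.3 -1.2  0.4] [ 0.0237 -0.0012 -0.0023]
[-2.6 -1.7  1.6] [ 0.0281  0.0004 -0.0029]
[-3.7 -3.   2.4] [ 0.0278  0.0017 -0.0033]
real	1m11.689s
user	1m12.071s
sys	0m0.163s
```

Run:
```python
import kin; from kin import *
best=pickle.load(open("kin.pkl","rb")); sg=best[1]
# add lateral offsets y per link (6), and joint offsets 2..6
def fk2(q,g):
    b0,bt,d1,L1,a3,a4,L2,a6,L3=g[:9]; ys=g[9:14]; qo=g[14:19]
    q=np.array(q,float).copy(); q[1:6]+=qo
    Rm=R.from_euler('z',b0); p=np.zeros(3)
    off=[(0,0,0),(0,0,d1),(0,ys[0],L1),(a3,ys[1],0),(a4,ys[2],L2),(0,ys[3],0),(a6,ys[4],0)]
    for i in range(7):
        p=p+Rm.apply(off[i]); Rm=Rm*R.from_euler('zyzyzyz'[i],sg[i]*q[i])
    return p+Rm.apply((0,0,L3)),Rm*R.from_euler('z',bt)
def res2(g):
    o=[]
    for q,p,e in D:
        a,b=fk2(q,g); o+=[(a-p)*10,(qR(np.array(e)/np.linalg.norm(e)).inv()*b).as_rotvec()*3]
    return np.r_[np.concatenate(o),g[9:14]*.02,g[14:]*.02]
r=least_squares(res2,np.r_[best[2],np.zeros(10)]); print(r.cost,np.round(r.x,4))
for q,p,e in D: a,b=fk2(q,r.x); print(np.round((a-p)*1e3,1),np.round((qR(np.array(e)).inv()*b).as_rotvec(),4))
pickle.dump(r.x,open("kin2.pkl","wb"))
```

```text
1.0783147485870957e-05 [-8.0000e-04  1.5709e+00  3.4830e-01  5.0420e-01 -1.0000e-04 -6.0000e-04
  4.4580e-01 -0.0000e+00  3.3520e-01 -2.4200e-02 -9.9000e-03 -9.9000e-03
 -4.0000e-04 -4.0000e-04  6.0000e-04 -9.0000e-04  3.0000e-04  4.0000e-04
 -1.1000e-03]
[ 0. -0. -0.] [-0.0002  0.0001 -0.    ]
[0. 0. 0.] [-0.0001 -0.0001 -0.0001]
[-0.  0. -0.] [ 0.0002 -0.0001 -0.0001]
[-0.  0. -0.] [-0.0002  0.0004 -0.    ]
[-0. -0.  0.] [-0.0006  0.0001 -0.0001]
[0. 0. 0.] [ 0.0007 -0.0007  0.0003]
[-0.  0. -0.] [-0.      0.0006  0.0001]
```

```bash
cat > ik.py <<'E'
from h import *
import pickle
g=pickle.load(open("kin2.pkl","rb")); sg=[-1,1,-1,1,-1,1,-1]
LO=np.array([-2.7,-.37,-1.27,.24,-1.31,.19,-2.76]);HI=np.array([2.7,2.16,1.26,2.4,4.45,1.91,2.76])
def fk2(q):
    b0,bt,d1,L1,a3,a4,L2,a6,L3=g[:9]; ys=g[9:14]; qo=g[14:19]
    q=np.array(q,float).copy(); q[1:6]+=qo
    Rm=R.from_euler('z',b0); p=np.zeros(3)
    off=[(0,0,0),(0,0,d1),(0,ys[0],L1),(a3,ys[1],0),(a4,ys[2],L2),(0,ys[3],0),(a6,ys[4],0)]
    for i in range(7):
        p=p+Rm.apply(off[i]); Rm=Rm*R.from_euler('zyzyzyz'[i],sg[i]*q[i])
    return p+Rm.apply((0,0,L3)),Rm*R.from_euler('z',bt)
def ik(pos,Mt,q0,q3=None):
    Rt=R.from_matrix(Mt)
    def f(q):
        a,b=fk2(q); e=np.r_[(a-pos)*10,(Rt.inv()*b).as_rotvec()*3]
        return np.r_[e,(q[2]-q3)*3] if q3 is not None else np.r_[e,(q-q0)*1e-3]
    r=least_squares(f,np.clip(q0,LO+1e-3,HI-1e-3),bounds=(LO,HI)); return r.x,np.sqrt(2*r.cost)
E
cat > try.py <<'E'
from ik import *; from pad import p,padframe
c,Mp=padframe(p)
q=np.array([-0.1415,0.464,-0.149,2.12,-0.252,0.198,2.1146])
rng=np.random.default_rng(0)
for flip in (1,-1):
  Mt=np.c_[-Mp[:,0]*flip,Mp[:,1]*flip,-Mp[:,2]]
  pos=c-Mp[:,2]*.0056
  S=[]
  for q3 in np.linspace(-1.2,1.2,13):
    for q50 in(-1.2,-.5,0,.6,1.5,2.2,3.1,3.9):
      q0=q.copy(); q0[2]=q3;q0[4]=q50;q0[5]=.4
      if flip<0:q0[6]-=3.14
      x,e=ik(pos,Mt,q0,q3)
      if e<2e-3 and not any(np.abs(x-s).max()<.02 for s in S): S.append(x)
  print("flip",flip); 
  for s in S: print(np.round(s,3))
E
python3 try.py
```

```text
flip 1
[ 0.612  0.948 -1.2    2.06   1.455  0.715  0.723]
[ 0.498  0.797 -1.     2.065  1.333  0.522  0.757]
[ 0.362  0.691 -0.8    2.071  1.182  0.371  0.84 ]
[ 0.212  0.618 -0.6    2.079  0.961  0.253  1.006]
flip -1
[ 0.612  0.948 -1.2    2.06   1.455  0.715 -2.419]
[ 0.498  0.797 -1.     2.065  1.333  0.522 -2.384]
[ 0.362  0.691 -0.8    2.071  1.182  0.371 -2.302]
[ 0.212  0.618 -0.6    2.079  0.961  0.253 -2.136]
[-0.431  0.546  0.2    2.113 -1.106  0.241 -0.225]
[-0.589  0.573  0.4    2.122 -1.303  0.333 -0.062]
```

```bash
cat > sim.py <<'E'
from ik import *
def err(q,pos,Rt):
    a,b=fk2(q); w=(Rt*b.inv()).as_rotvec(); return np.r_[pos-a,w]
def jac(q):
    J=np.zeros((6,7)); a,b=fk2(q)
    for i in range(7):
        d=np.zeros(7);d[i]=1e-5; a2,b2=fk2(q+d); J[:3,i]=(a2-a)/1e-5; J[3:,i]=(b2*b.inv()).as_rotvec()/1e-5
    return J
def step(q,pos,Rt,null=None,n=5):
    for _ in range(n):
        J=jac(q); Jp=np.linalg.pinv(J); dq=Jp@err(q,pos,Rt)
        q=q+dq
    if null is not None:
        q=q+null(q)
    return q
if __name__=="__main__":
    from kin import D
    # path replays: straight interpolation between recorded poses, pinv
    for i in range(len(D)-1):
        q=np.array(D[i][0]); a,b=fk2(q); a2,b2=fk2(D[i+1][0]); rv=(b.inv()*b2).as_rotvec()
        N=20
        for k in range(1,N+1): q=step(q,a+(a2-a)*k/N,b*R.from_rotvec(rv*k/N),n=2)
        print(i,"rec",np.round(np.array(D[i+1][0])-D[i][0],3),"\n  sim",np.round(q-D[i][0],3))
E
python3 sim.py
```

```text
0 rec [ 0.61  -0.156  0.108  0.251 -0.054 -0.099  0.745] 
  sim [ 0.609 -0.156  0.11   0.251 -0.055 -0.099  0.746]
1 rec [ 0.555  0.024  0.164  0.302 -0.151 -0.312  0.673] 
  sim [ 0.597  0.02   0.111  0.3   -0.116 -0.314  0.64 ]
2 rec [-0.023  0.001  0.04   0.015  0.004 -0.002 -0.028] 
  sim [-0.011 -0.     0.024  0.014  0.014 -0.002 -0.038]
3 rec [ 0.664 -0.14  -0.572  0.173 -0.258 -0.252  1.376] 
  sim [ 0.63  -0.143 -0.534  0.175 -0.284 -0.248  1.401]
4 rec [-0.651  0.113  0.144 -0.15   0.225 -0.129 -0.625] 
  sim [-0.676  0.112  0.173 -0.149  0.185 -0.127 -0.587]
5 rec [ 0.028  0.084 -0.028 -0.01  -0.022 -0.076  0.044] 
  sim [ 0.033  0.085 -0.033 -0.01  -0.01  -0.076  0.032]
```

```bash
cat > fast.py <<'E'
import numpy as np
from ik import g,sg,LO,HI,fk2
from scipy.spatial.transform import Rotation as R
b0,bt,d1,L1,a3,a4,L2,a6,L3=g[:9]; ys=g[9:14]; qo=np.r_[0,g[14:19],0]
OFF=np.array([(0,0,0),(0,0,d1),(0,ys[0],L1),(a3,ys[1],0),(a4,ys[2],L2),(0,ys[3],0),(a6,ys[4],0)])
def rz(a): c,s=np.cos(a),np.sin(a); return np.array([[c,-s,0],[s,c,0],[0,0,1.]])
def ry(a): c,s=np.cos(a),np.sin(a); return np.array([[c,0,s],[0,1,0],[-s,0,c]])
B0=rz(b0);BT=rz(bt)
def fkj(q):
    q=np.asarray(q)+qo; M=B0; p=np.zeros(3); P=[];A=[]
    for i in range(7):
        p=p+M@OFF[i]; k=2 if i%2==0 else 1
        P.append(p);A.append(sg[i]*M[:,k]); M=M@(rz(sg[i]*q[i]) if k==2 else ry(sg[i]*q[i]))
    e=p+M[:,2]*L3; A=np.array(A); J=np.vstack([np.cross(A,e-np.array(P)).T,A.T]); return e,M@BT,J
def rv(M):
    return R.from_matrix(M).as_rotvec()
def follow(q,pos,M,step_mm=40,step_r=.13):
    """straight path by pinv; returns q list"""
    e,M0,_=fkj(q); r=rv(M0.T@M); N=int(max(1,np.ceil(max(np.linalg.norm(pos-e)*1e3/step_mm,np.linalg.norm(r)/step_r)))); out=[]
    for k in range(1,N+1):
        pk=e+(pos-e)*k/N; Mk=M0@R.from_rotvec(r*k/N).as_matrix()
        for _ in range(2):
            a,b,J=fkj(q); q=q+np.linalg.pinv(J)@np.r_[pk-a,rv(Mk@b.T)]
        out.append(q)
        if np.any(q<LO+.02) or np.any(q>HI-.02): return out,False
    return out,True
if __name__=="__main__":
    q=np.array([-1.3,.5,.1,1.5,.2,1,.3]); a,b,_=fkj(q); c,d=fk2(q); print(a-c,np.abs(b-d.as_matrix()).max())
E
python3 fast.py
cat > search.py <<'E'
from fast import *; import sys,pickle,time
from pad import p,padframe
from station import arm
c,Mp=padframe(p); n=Mp[:,2]; Mg=np.c_[-Mp[:,0],Mp[:,1],-n]
q0=arm.observe()["qpos"].copy(); q0[5]=max(q0[5],.2101)
e0,M0,_=fkj(q0)
rng=np.random.default_rng(1); best=[]; t0=time.time()
st=[(0,0)]; 
lift,_=follow(q0,e0+np.array([-.02,0,.08]),M0)
ql=lift[-1]; print("lift q",np.round(ql,3))
cnt=0
while time.time()-t0<240:
    K=rng.integers(1,4); q=ql; rows=3; ok=True; W=[]
    for _ in range(K):
        pos=np.array([rng.uniform(.42,.58),rng.uniform(-.1,.25),rng.uniform(.19,.30)])
        w=np.array([rng.uniform(-.6,.6),rng.uniform(-.7,.7),rng.uniform(-1.5,1.5)])
        M=Mg@R.from_rotvec([0,0,w[2]]).as_matrix()@R.from_rotvec([w[0],w[1],0]).as_matrix()
        if M[2,2]>-.7: ok=False;break
        o,ok=follow(q,pos,M); rows+=len(o)
        if not ok: break
        q=o[-1]; W.append((pos,M,w))
    if not ok or rows>70: continue
    o,ok=follow(q,c+n*.07,Mg)
    if not ok: continue
    rows+=len(o); o2,ok=follow(o[-1],c-n*.009,Mg,15)
    cnt+=1
    m=min(np.min(np.r_[x-LO,HI-x]) for x in o2)
    best.append((m-.001*rows,m,rows,W,o2[-1])); best.sort(key=lambda t:-t[0]); best=best[:20]
print(cnt)
for b in best[:6]:
    print(round(b[1],3),b[2],np.round(b[4],3)); 
    for w in b[3]: print("   ",np.round(w[0],3),np.round(w[2],2))
pickle.dump(best,open("best.pkl","wb"))
E
python3 search.py
```

```text
[ 0.00000000e+00 -1.11022302e-16  5.55111512e-17] 4.579669976578771e-16
lift q [-0.192  0.283 -0.097  2.121 -0.228  0.385  2.057]
3427
0.182 31 [ 0.444  0.759 -0.92   2.065  1.293  0.459  0.771]
    [0.427 0.15  0.267] [-0.07 -0.05 -0.31]
    [0.424 0.194 0.28 ] [ 0.26 -0.58  1.25]
0.063 32 [ 0.211  0.627 -0.601  2.077  0.987  0.253  0.982]
    [ 0.478 -0.004  0.241] [-0.43  0.    0.34]
    [ 0.476 -0.074  0.293] [ 0.18 -0.3   0.72]
    [0.524 0.122 0.202] [ 0.31  0.49 -0.5 ]
0.017 10 [-0.197  0.457 -0.077  2.121 -0.419  0.207  2.279]
    [0.448 0.146 0.265] [ 0.12 -0.14  0.12]
0.013 9 [-0.164  0.459 -0.118  2.12  -0.333  0.203  2.198]
    [0.515 0.201 0.207] [-0.27 -0.11  0.09]
0.013 10 [-0.169  0.459 -0.112  2.12  -0.346  0.203  2.211]
    [0.487 0.242 0.219] [-0.23 -0.16  0.08]
0.011 8 [-0.149  0.46  -0.136  2.119 -0.293  0.201  2.161]
    [0.513 0.157 0.255] [-0.06  0.12  0.15]
```

```bash
cat > show.py <<'E'
from search_common import *
E
python3 - <<'E'
import pickle; from fast import *; from pad import p,padframe; from station import arm
c,Mp=padframe(p); n=Mp[:,2]; Mg=np.c_[-Mp[:,0],Mp[:,1],-n]
b=pickle.load(open("best.pkl","rb"))[0]
q0=arm.observe()["qpos"].copy(); q0[5]=max(q0[5],.2101)
rng=np.random.default_rng(0)
for t in range(6):
    q=q0+(rng.normal(size=7)*.01 if t else 0); q[5]=max(q[5],.2101)
    e0,M0,_=fkj(q); segs=[(e0+np.array([-.02,0,.08]),M0)]+[(w[0],w[1]) for w in b[3]]+[(c+n*.07,Mg),(c-n*.009,Mg)]
    for i,(P,M) in enumerate(segs):
        e,Ma,_=fkj(q)
        if t==0: print("seg",i,"turn",np.round(rv(Ma.T@M),3),"shift",np.round(Ma.T@(P-e)*1e3))
        o,ok=follow(q,P,M,40 if i<4 else 15)
        if t==0:
            for x in o: print(np.round(x,2), ok)
        q=o[-1]
        if not ok: print("fail",i);break
    print(t,np.round(q,3))
E
```

```text
seg 0 turn [0. 0. 0.] shift [-14.  11. -80.]
[-0.16  0.4  -0.13  2.12 -0.25  0.27  2.1 ] True
[-0.18  0.34 -0.11  2.12 -0.24  0.32  2.08] True
[-0.19  0.28 -0.1   2.12 -0.23  0.38  2.06] True
seg 1 turn [-0.073 -0.051 -0.315] shift [  55.   65. -104.]
[-0.15  0.21 -0.15  2.17 -0.25  0.41  2.15] True
[-0.1   0.14 -0.2   2.21 -0.3   0.44  2.26] True
[-0.07  0.06 -0.23  2.24 -0.35  0.49  2.37] True
[-0.05 -0.02 -0.24  2.27 -0.4   0.54  2.49] True
seg 2 turn [ 0.749 -0.265  1.48 ] shift [-35.  30.   0.]
[-0.06 -0.05 -0.27  2.31 -0.33  0.47  2.27] True
[-0.06 -0.07 -0.33  2.33 -0.22  0.41  2.  ] True
[-0.03 -0.09 -0.42  2.35 -0.03  0.36  1.66] True
[ 0.03 -0.09 -0.55  2.36  0.2   0.34  1.26] True
[ 0.11 -0.09 -0.7   2.37  0.45  0.36  0.85] True
[ 0.17 -0.08 -0.83  2.36  0.66  0.41  0.47] True
[ 0.19 -0.05 -0.93  2.35  0.82  0.5   0.15] True
[ 0.17 -0.01 -1.    2.33  0.93  0.62 -0.11] True
[ 0.13  0.05 -1.04  2.31  0.99  0.76 -0.32] True
[ 0.07  0.12 -1.06  2.27  1.02  0.9  -0.51] True
[ 0.01  0.18 -1.06  2.24  1.04  1.03 -0.66] True
[-0.06  0.24 -1.04  2.19  1.03  1.14 -0.8 ] True
[-0.12 
[... 594 characters left out ...]
3  0.65 -1.13  2.1   1.05  0.55  0.98] True
seg 4 turn [-0.  0.  0.] shift [ 0.  0. 79.]
[ 0.6   0.67 -1.09  2.09  1.09  0.53  0.95] True
[ 0.56  0.69 -1.05  2.09  1.13  0.51  0.91] True
[ 0.53  0.7  -1.02  2.09  1.17  0.5   0.88] True
[ 0.5   0.72 -0.98  2.08  1.21  0.48  0.84] True
[ 0.47  0.74 -0.95  2.07  1.25  0.47  0.81] True
[ 0.44  0.76 -0.92  2.06  1.29  0.46  0.77] True
0 [ 0.444  0.759 -0.92   2.065  1.293  0.459  0.771]
1 [ 0.437  0.753 -0.909  2.065  1.286  0.451  0.775]
2 [ 0.453  0.766 -0.934  2.065  1.303  0.47   0.766]
3 [ 0.441  0.757 -0.916  2.065  1.291  0.456  0.773]
4 [ 0.446  0.76  -0.923  2.065  1.295  0.462  0.77 ]
5 [ 0.446  0.761 -0.924  2.065  1.296  0.462  0.77 ]
```

Joint 6 is at 0.198 rad (limit 0.19), so this elbow posture can't finish the approach. Kinematics fitted to my readings show that a free-air loop swings the elbow into a posture that can. First I lift clear.

Call:
drive_tool(commands=[[0, 0, 0, -5, 4, -30, 50], [0, 0, 0, -5, 4, -30, 50], [0, 0, 0, -4, 3, -22, 50], [-0.015, -0.01, -0.063, 12, 14, -22, 50], [-0.015, -0.01, -0.063, 12, 14, -22, 50], [-0.015, -0.01, -0.063, 12, 14, -22, 50], [-0.015, -0.01, -0.063, 12, 14, -22, 50], [-0.015, -0.01, -0.063, 7, 9, -16, 50], [0, 0, 0, 0, 0, 0, 50]])

```text
time_s: 10.15
tcp_pos: [0.4223, 0.1336, 0.2782]
eef_rot: [0.208, -0.422, 0.88, 0.065]
force: [-0.1, -0.3, -0.0]
grip_width: 0.643
```

```bash
cat > nxt.py <<'E'
import pickle,sys; from fast import *; from pad import p,padframe; from station import arm
c,Mp=padframe(p); n=Mp[:,2]; Mg=np.c_[-Mp[:,0],Mp[:,1],-n]
b=pickle.load(open("best.pkl","rb"))[0]
o=arm.observe(); q=o["qpos"].copy(); i0=int(sys.argv[1]); print("t",o["time_s"],"q",np.round(q,3),"gw",o["grip_width"],"tcp",o["tcp_pos"])
segs=[None]+[(w[0],w[1]) for w in b[3]]+[(c+n*.07,Mg),(c-n*.009,Mg)]
for i in range(i0,5):
    P,M=segs[i]; e,Ma,_=fkj(q); print("seg",i,"turn",np.round(rv(Ma.T@M),3),"shift",np.round(Ma.T@(P-e)*1e3), "world",P)
    o,ok=follow(q,P,M,40 if i<4 else 15); q=o[-1]; print("  ->",np.round(q,2),ok)
    if not ok: break
E
python3 nxt.py 2
```

```text
t 10.15 q [-0.052 -0.066 -0.192  2.286 -0.416  0.571  2.531] gw 0.6425311549365579 tcp [0.42233322 0.13360681 0.27824999]
seg 2 turn [ 0.746 -0.249  1.473] shift [-45.  38.  17.] world [0.42352246 0.19420635 0.27953804]
  -> [ 0.53 -0.04 -1.3   2.33  0.88  0.58 -0.04] False
```

```bash
sed -e 's/^lift,_=.*/ql=q0/; s/^ql=lift.*/print(np.round(q0,3))/; s/rng(1)/rng(5)/; s/q<LO+.02/q<LO+.02/; s/<240/<200/; s/rng.integers(1,4)/rng.integers(1,3)/' search.py > search2.py
sed -i 's/uniform(.42,.58),rng.uniform(-.1,.25),rng.uniform(.19,.30)/uniform(.42,.54),rng.uniform(-.05,.25),rng.uniform(.22,.32)/; s/m=min(np.min(np.r_\[x-LO,HI-x\]) for x in o2)/m=min(min(np.min(np.r_[x-LO,HI-x]) for x in o2),.15)/' search2.py; sed -i 's/default_rng(5)/default_rng(5)/; s/default_rng(1)/default_rng(5)/' search2.py
python3 search2.py
```

```text
[-0.052 -0.066 -0.192  2.286 -0.416  0.571  2.531]
5679
0.15 15 [ 0.357  0.697 -0.795  2.069  1.197  0.369  0.826]
    [0.485 0.135 0.301] [ 0.47 -0.32  0.3 ]
0.15 16 [ 0.411  0.733 -0.871  2.067  1.258  0.423  0.79 ]
    [0.442 0.153 0.304] [ 0.36 -0.19 -0.02]
    [0.509 0.094 0.271] [ 0.5  -0.07 -0.32]
0.15 17 [ 0.398  0.724 -0.853  2.067  1.244  0.409  0.798]
    [0.461 0.216 0.316] [ 0.2  -0.36  0.57]
0.15 17 [ 0.413  0.734 -0.874  2.066  1.26   0.425  0.789]
    [ 0.494 -0.034  0.313] [ 0.58 -0.26  0.26]
0.15 19 [ 0.412  0.734 -0.872  2.066  1.259  0.423  0.789]
    [0.458 0.044 0.302] [ 0.57 -0.32  0.55]
0.15 19 [ 0.391  0.719 -0.843  2.067  1.237  0.402  0.802]
    [0.462 0.149 0.277] [ 0.22 -0.36  0.73]
```

Run:
```python
import pickle; from fast import *; from pad import p,padframe; from station import arm
c,Mp=padframe(p); n=Mp[:,2]; Mg=np.c_[-Mp[:,0],Mp[:,1],-n]
q0=arm.observe()["qpos"].copy(); rng=np.random.default_rng(0)
best=pickle.load(open("best.pkl","rb")); sc=[]
for bi,b in enumerate(best):
  ms=[];fin=[];mx=0
  for t in range(8):
    q=q0+(rng.normal(size=7)*.015 if t else 0); A=[q]
    for P,M in [(w[0]+rng.normal(size=3)*.006*(t>0),w[1]) for w in b[3]]+[(c+n*.07,Mg),(c-n*.009,Mg)]:
        o,ok=follow(q,P,M,20,.07); A+=o; q=o[-1]
        if not ok: break
    A=np.array(A); ms.append(min((A-LO).min(),(HI-A).min()) if ok else -1); fin.append(q[5]); mx=max(mx,np.abs(np.diff(A,axis=0)).max())
  print(bi,len(b[3]),b[2],"minmargin",np.round(ms,3),"q6",np.round(min(fin),2),"maxstep",round(mx,2))
```

```text
0 1 15 minmargin [0.059 0.038 0.064 0.057 0.065 0.044 0.06  0.053] q6 0.34 maxstep 0.3
1 2 16 minmargin [0.038 0.047 0.026 0.042 0.021 0.024 0.034 0.036] q6 0.38 maxstep 0.27
2 1 17 minmargin [ 0.076  0.088 -1.     0.076  0.075  0.068 -1.     0.101] q6 0.36 maxstep 0.25
3 1 17 minmargin [ 0.026  0.024 -1.    -1.    -1.     0.031 -1.    -1.   ] q6 0.31 maxstep 0.21
4 1 19 minmargin [ 0.042  0.05   0.041  0.039  0.049  0.035  0.043 -1.   ] q6 0.38 maxstep 0.2
5 1 19 minmargin [ 0.04   0.044  0.035 -1.     0.038  0.034  0.03   0.037] q6 0.34 maxstep 0.25
6 1 20 minmargin [0.075 0.083 0.109 0.065 0.086 0.069 0.089 0.076] q6 0.33 maxstep 0.23
7 1 19 minmargin [0.06  0.056 0.059 0.069 0.064 0.069 0.06  0.079] q6 0.3 maxstep 0.33
8 1 21 minmargin [0.044 0.06  0.046 0.037 0.054 0.03  0.041 0.05 ] q6 0.28 maxstep 0.34
9 1 22 minmargin [ 0.054 -1.     0.042  0.056 -1.     0.037  0.061  0.066] q6 0.44 maxstep 0.2
10 1 23 minmargin [0.07  0.083 0.063 0.082 0.064 0.077 0.065 0.055] q6 0.32 maxstep 0.19
11 1 23 minmargin [0.075 0.072 0.078 0.076 0.076 0.09  0.072 0.084] q6 0.31 maxstep 0.25
12 1 24 minmargin [ 0.031  0.028 -1.     0.042  0.034  0.031  0.034  0.025] q6 0.3 maxstep 0.31
13 1 24 minmargin [0.047 0.025 0.056 0.043 0.04  0.038 0.059 0.03 ] q6 0.33 maxstep 0.23
14 1 25 minmargin [0.033 0.027 0.033 0.031 0.042 0.022 0.031 0.026] q6 0.39 maxstep 0.24
15 1 25 minmargin [0.036 0.04  0.026 0.043 0.04  0.048 0.042 0.021] q6 0.39 maxstep 0.18
16 1 25 minmargin [0.053 0.051 0.054 0.049 0.05  0.054 0.04  0.039] q6 0.36 maxstep 0.26
17 2 25 minmargin [0.112 0.085 0.104 0.11  0.128 0.109 0.126 0.086] q6 0.32 maxstep 0.27
18 1 25 minmargin [ 0.021 -1.     0.028  0.028 -1.    -1.     0.024  0.032] q6 0.23 maxstep 0.36
19 1 25 minmargin [0.063 0.064 0.068 0.045 0.058 0.058 0.051 0.068] q6 0.31 maxstep 0.16
```

```bash
cat > nxt.py <<'E'
import pickle,sys; from fast import *; from pad import p,padframe; from station import arm
c,Mp=padframe(p); n=Mp[:,2]; Mg=np.c_[-Mp[:,0],Mp[:,1],-n]
b=pickle.load(open("best.pkl","rb"))[6]
o=arm.observe(); q=o["qpos"].copy(); i0=int(sys.argv[1]); print("t",o["time_s"],"q",np.round(q,3),"gw",o["grip_width"],"tcp",o["tcp_pos"])
segs=[(w[0],w[1]) for w in b[3]]+[(c+n*.07,Mg),(c-n*.009,Mg)]
for i in range(i0,len(segs)):
    P,M=segs[i]; e,Ma,_=fkj(q); r=rv(Ma.T@M); print("seg",i,"turn",np.round(r,3),round(np.linalg.norm(r),2),"shift tool",np.round(Ma.T@(P-e)*1e3), "world",P)
    o,ok=follow(q,P,M,20 ,.07); q=o[-1]; print("  ->",np.round(q,2),ok)
    N=int(np.ceil(np.linalg.norm(r)/.07))
    # per-row tool shift for constant world velocity while turning
    for k in range(N):
        Mk=Ma@R.from_rotvec(r*k/N).as_matrix(); print("    ",np.round(r/N,3),np.round(Mk.T@(P-e)/N*1e3,1)) if i==i0 else 0
    if not ok: break
E
python3 nxt.py 0
```

```text
t 10.15 q [-0.052 -0.066 -0.192  2.286 -0.416  0.571  2.531] gw 0.6425311549365579 tcp [0.42233322 0.13360681 0.27824999]
seg 0 turn [ 0.645 -0.094  0.99 ] 1.19 shift tool [-84.  57.   1.] world [0.42570118 0.23023718 0.30904956]
  -> [-0.07  0.22 -1.05  2.11  0.96  1.16 -0.34] True
     [ 0.038 -0.006  0.058] [-4.9  3.4  0.1]
     [ 0.038 -0.006  0.058] [-4.7  3.6 -0. ]
     [ 0.038 -0.006  0.058] [-4.5  3.9 -0.2]
     [ 0.038 -0.006  0.058] [-4.3  4.1 -0.3]
     [ 0.038 -0.006  0.058] [-4.   4.4 -0.4]
     [ 0.038 -0.006  0.058] [-3.8  4.6 -0.6]
     [ 0.038 -0.006  0.058] [-3.5  4.8 -0.7]
     [ 0.038 -0.006  0.058] [-3.2  4.9 -0.9]
     [ 0.038 -0.006  0.058] [-3.   5.1 -1.1]
     [ 0.038 -0.006  0.058] [-2.7  5.2 -1.2]
     [ 0.038 -0.006  0.058] [-2.4  5.3 -1.4]
     [ 0.038 -0.006  0.058] [-2.1  5.4 -1.6]
     [ 0.038 -0.006  0.058] [-1.8  5.4 -1.8]
     [ 0.038 -0.006  0.058] [-1.5  5.4 -2. ]
     [ 0.038 -0.006  0.058] [-1.1  5.4 -2.2]
     [ 0.038 -0.006  0.058] [-0.8  5.4 -2.4]
     [ 0.038 -0.006  0.058] [-0.5  5.3 -2.6]
seg 1 turn [-0.524  0.198 -0.711] 0.9 shift tool [-17. -35. 219.] world [0.5499844  0.13644247 0.14985949]
  -> [ 0.6   0.62 -1.07  2.1   1.    0.51  1.02] True
seg 2 turn [ 0. -0.  0.] 0.0 shift tool [-0. -0. 79.] world [0.57534481 0.15280524 0.07685189]
  -> [ 0.4   0.72 -0.85  2.07  1.24  0.41  0.8 ] True
```

Call:
drive_tool(commands=[[0.038, -0.006, 0.058, -5, 3.5, 0, 50], [0.038, -0.006, 0.058, -4.5, 3.5, 0, 50], [0.038, -0.006, 0.058, -4.5, 4, 0, 50], [0.038, -0.006, 0.058, -4, 4, 0, 50], [0.038, -0.006, 0.058, -4, 4.5, -0.5, 50], [0.038, -0.006, 0.058, -4, 4.5, -0.5, 50], [0.038, -0.006, 0.058, -3.5, 5, -0.5, 50], [0.038, -0.006, 0.058, -3, 5, -1, 50], [0.038, -0.006, 0.058, -3, 5, -1, 50]])

```text
time_s: 11.05
tcp_pos: [0.4289, 0.1834, 0.2985]
eef_rot: [0.28, -0.118, 0.952, -0.02]
force: [0.3, -0.4, -0.4]
grip_width: 0.644
```

```bash
python3 nxt.py 0
```

```text
t 11.05 q [ 0.184 -0.099 -0.861  2.291  0.539  0.509  0.705] gw 0.6437982709025674 tcp [0.42885186 0.18343629 0.29846521]
seg 0 turn [ 0.297 -0.036  0.425] 0.52 shift tool [-14.  45.  -9.] world [0.42570118 0.23023718 0.30904956]
  -> [-0.05  0.23 -1.08  2.11  0.97  1.17 -0.34] True
     [ 0.037 -0.005  0.053] [-1.7  5.6 -1.1]
     [ 0.037 -0.005  0.053] [-1.4  5.6 -1.3]
     [ 0.037 -0.005  0.053] [-1.1  5.6 -1.5]
     [ 0.037 -0.005  0.053] [-0.9  5.6 -1.7]
     [ 0.037 -0.005  0.053] [-0.6  5.6 -1.9]
     [ 0.037 -0.005  0.053] [-0.3  5.5 -2.1]
     [ 0.037 -0.005  0.053] [ 0.   5.5 -2.4]
     [ 0.037 -0.005  0.053] [ 0.3  5.4 -2.6]
seg 1 turn [-0.524  0.198 -0.711] 0.9 shift tool [-17. -35. 219.] world [0.5499844  0.13644247 0.14985949]
  -> [ 0.61  0.63 -1.1   2.1   1.03  0.53  1.  ] True
seg 2 turn [ 0. -0.  0.] 0.0 shift tool [-0. -0. 79.] world [0.57534481 0.15280524 0.07685189]
  -> [ 0.42  0.74 -0.88  2.07  1.27  0.43  0.79] True
```

```bash
python3 nxt.py 1
```

```text
t 11.05 q [ 0.184 -0.099 -0.861  2.291  0.539  0.509  0.705] gw 0.6437982709025674 tcp [0.42885186 0.18343629 0.29846521]
seg 1 turn [-0.255  0.148 -0.268] 0.4 shift tool [ -9. -57. 189.] world [0.5499844  0.13644247 0.14985949]
  -> [ 0.4   0.49 -0.8   2.11  0.68  0.36  1.28] True
     [-0.043  0.025 -0.045] [-1.5 -9.4 31.5]
     [-0.043  0.025 -0.045] [ -1.8 -10.8  31.1]
     [-0.043  0.025 -0.045] [ -2.  -12.2  30.5]
     [-0.043  0.025 -0.045] [ -2.2 -13.6  29.9]
     [-0.043  0.025 -0.045] [ -2.3 -15.   29.3]
     [-0.043  0.025 -0.045] [ -2.3 -16.3  28.6]
seg 2 turn [ 0.  0. -0.] 0.0 shift tool [-0. -0. 79.] world [0.57534481 0.15280524 0.07685189]
  -> [ 0.15  0.61 -0.52  2.08  0.87  0.22  1.08] True
```

Going on with the full loop gives the better margin, so I'll continue it.

Call:
drive_tool(commands=[[0.037, -0.005, 0.053, -1.5, 5.5, -1, 50], [0.037, -0.005, 0.053, -1.5, 5.5, -1, 50], [0.037, -0.005, 0.053, -1, 5.5, -1.5, 50], [0.037, -0.005, 0.053, -1, 5.5, -1.5, 50], [0.037, -0.005, 0.053, -0.5, 5.5, -2, 50], [0.037, -0.005, 0.053, -0.5, 5.5, -2, 50], [0.037, -0.005, 0.053, 0, 5.5, -2, 50]])

```text
time_s: 11.75
tcp_pos: [0.4313, 0.2261, 0.3109]
eef_rot: [0.315, 0.118, 0.938, -0.085]
force: [0.9, 0.4, -0.1]
grip_width: 0.643
```

```bash
python3 nxt.py 1
```

```text
t 11.75 q [-0.009  0.196 -1.088  2.126  0.977  1.105 -0.312] gw 0.6425374621209838 tcp [0.43130077 0.22613791 0.31087428]
seg 1 turn [-0.496  0.214 -0.697] 0.88 shift tool [ -9. -41. 216.] world [0.5499844  0.13644247 0.14985949]
  -> [ 0.61  0.63 -1.09  2.1   1.02  0.52  1.01] True
     [-0.038  0.016 -0.054] [-0.7 -3.1 16.6]
     [-0.038  0.016 -0.054] [-0.8 -3.8 16.5]
     [-0.038  0.016 -0.054] [-0.8 -4.5 16.3]
     [-0.038  0.016 -0.054] [-0.8 -5.1 16.1]
     [-0.038  0.016 -0.054] [-0.8 -5.8 15.9]
     [-0.038  0.016 -0.054] [-0.7 -6.4 15.6]
     [-0.038  0.016 -0.054] [-0.6 -7.  15.4]
     [-0.038  0.016 -0.054] [-0.5 -7.7 15.1]
     [-0.038  0.016 -0.054] [-0.3 -8.2 14.8]
     [-0.038  0.016 -0.054] [-0.1 -8.8 14.4]
     [-0.038  0.016 -0.054] [ 0.2 -9.3 14.1]
     [-0.038  0.016 -0.054] [ 0.5 -9.9 13.7]
     [-0.038  0.016 -0.054] [  0.8 -10.3  13.4]
seg 2 turn [ 0. -0.  0.] 0.0 shift tool [-0. -0. 79.] world [0.57534481 0.15280524 0.07685189]
  -> [ 0.41  0.73 -0.87  2.07  1.26  0.43  0.79] True
```

Call:
drive_tool(commands=[[-0.038, 0.016, -0.054, -0.7, -3, 16.5, 50], [-0.038, 0.016, -0.054, -0.8, -4, 16.5, 50], [-0.038, 0.016, -0.054, -0.8, -4.5, 16.5, 50], [-0.038, 0.016, -0.054, -0.8, -5, 16, 50], [-0.038, 0.016, -0.054, -0.8, -6, 16, 50], [-0.038, 0.016, -0.054, -0.7, -6.5, 15.5, 50], [-0.038, 0.016, -0.054, -0.6, -7, 15.5, 50], [-0.038, 0.016, -0.054, -0.5, -7.5, 15, 50], [-0.038, 0.016, -0.054, -0.3, -8, 15, 50]])

```text
time_s: 12.65
tcp_pos: [0.5204, 0.1742, 0.1973]
eef_rot: [0.237, -0.161, 0.958, 0.024]
force: [1.2, -0.3, -0.7]
grip_width: 0.64
```

```bash
python3 nxt.py 1
```

```text
t 12.65 q [ 0.422  0.392 -1.021  2.196  1.117  0.482  0.464] gw 0.6397740828599533 tcp [0.52044086 0.17415413 0.19725715]
seg 1 turn [-0.131  0.083 -0.212] 0.26 shift tool [  9. -44.  51.] world [0.5499844  0.13644247 0.14985949]
  -> [ 0.61  0.63 -1.1   2.1   1.03  0.53  1.  ] True
     [-0.033  0.021 -0.053] [  2.2 -11.1  12.7]
     [-0.033  0.021 -0.053] [  2.6 -11.4  12.4]
     [-0.033  0.021 -0.053] [  2.9 -11.6  12.1]
     [-0.033  0.021 -0.053] [  3.3 -11.9  11.8]
seg 2 turn [-0.  0.  0.] 0.0 shift tool [ 0. -0. 79.] world [0.57534481 0.15280524 0.07685189]
  -> [ 0.42  0.74 -0.88  2.07  1.27  0.43  0.79] True
```

Call:
drive_tool(commands=[[-0.033, 0.021, -0.053, 2, -11, 12, 50], [-0.033, 0.021, -0.053, 2.5, -11, 12, 50], [-0.033, 0.021, -0.053, 3, -12, 12, 50], [-0.033, 0.021, -0.053, 3, -12, 12, 50], [0, 0, 0, 0, 0, 0, 50]])

```text
time_s: 13.15
tcp_pos: [0.5552, 0.1299, 0.1459]
eef_rot: [0.185, -0.271, 0.943, 0.057]
force: [0.7, 0.7, -0.6]
grip_width: 0.636
```

```bash
python3 nxt.py 2; python3 pad.py .07;  python3 -c "
from to import *
from station import viewer
import pickle
P=viewer.camera_params('wrist');pickle.dump(P,open('w8.pkl','wb'))
w=viewer.grab_frame('wrist')
s=viewer.grab_frame('side');cv2.imwrite('pics/s8.png',s);cv2.imwrite('pics/w8.png',w)
cv2.imwrite('pics/z8.png',np.hstack([cv2.resize(s[60:300,150:470],(400,300),interpolation=2),cv2.resize(w,(400,300),interpolation=2)]))
"
```

```text
t 13.15 q [ 0.625  0.651 -1.094  2.085  1.022  0.53   1.015] gw 0.636285677939739 tcp [0.55524078 0.12994022 0.14594346]
seg 2 turn [ 0.004 -0.002 -0.014] 0.01 shift tool [ 0.  8. 76.] world [0.57534481 0.15280524 0.07685189]
  -> [ 0.42  0.74 -0.88  2.07  1.27  0.43  0.79] True
     [ 0.004 -0.002 -0.014] [ 0.1  7.9 75.5]
goal tcp [0.54997525 0.13643657 0.1459595 ]
t 13.15 tcp [0.5552 0.1299 0.1459] F [ 0.7  0.7 -0.6] gw 0.636
turn [ 0.003 -0.003 -0.014] shift mm [ 0.9  8.3 -0.3]
```

View pics/z8.png

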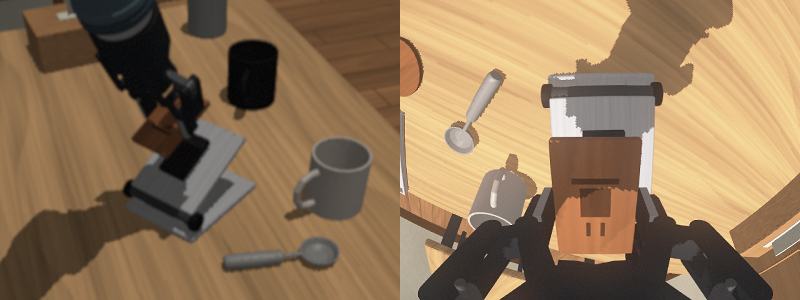

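The posture is now good. In the wrist view the stand's low edge and the pad's low end show just beyond the plate; I'll look closer to check alignment.

Call:
drive_tool(commands=[[0.003, -0.003, -0.014, 1, 8, 20, 50], [0, 0, 0, 0, 0, 10, 50], [0, 0, 0, 0, 0, 0, 50]])

```text
time_s: 13.55
tcp_pos: [0.5581, 0.1494, 0.1217]
eef_rot: [0.191, -0.278, 0.94, 0.055]
force: [0.5, 0.1, -0.2]
grip_width: 0.638
```

```bash
python3 pad.py .035;  cat > ov.py <<'E'
from pad import *
from station import viewer
import pickle,sys
nm=sys.argv[1]
P=viewer.camera_params('wrist');o=arm.observe()
w=viewer.grab_frame('wrist');pickle.dump((P,o['tcp_pos'],o['eef_rot']),open(f'w{nm}.pkl','wb'))
s=viewer.grab_frame('side');cv2.imwrite(f'pics/s{nm}.png',s);cv2.imwrite(f'pics/w{nm}.png',w)
P2=viewer.camera_params('side')
w=cv2.resize(w,None,fx=2,fy=2); s=cv2.resize(s,None,fx=4,fy=4,interpolation=2)
def poly(im,X,PP,f,k,col):
    uv=(proj(PP,X,f)+.5)*k-.5; cv2.polylines(im,[np.round(uv*8).astype(int).reshape(-1,1,2)],True,col,1,cv2.LINE_AA,3)
sq=np.array([[1,1],[1,-1],[-1,-1],[-1,1.]])
brd=np.c_[sq*[.065,.053],-.018*np.ones(4)]; pd=np.c_[sq*[.033,.02],np.zeros(4)]
M=qR(o['eef_rot']).as_matrix(); pl=np.c_[sq*[.045,.028],np.zeros(4)]
for im,PP,f,k in((w,P,True,2),(s,P2,False,4)):
    poly(im,padpt(p,brd),PP,f,k,(0,255,0)); poly(im,padpt(p,pd),PP,f,k,(0,0,255))
    poly(im,o['tcp_pos']+(pl+[-.0015,0,-.0116])@M.T,PP,f,k,(255,255,0))
cv2.imwrite(f'pics/ow{nm}.png',w[200:800,300:1000]); cv2.imwrite(f'pics/os{nm}.png',s[400:1000,900:1600])
E
python3 ov.py 9
```

```text
goal tcp [0.56121088 0.1436859  0.11361436]
t 13.55 tcp [0.5581 0.1494 0.1217] F [ 0.5  0.1 -0.2] gw 0.638
turn [-0.001  0.007  0.003] shift mm [ 3.6 -6.5  7.2]
```

View pics/ow9.png

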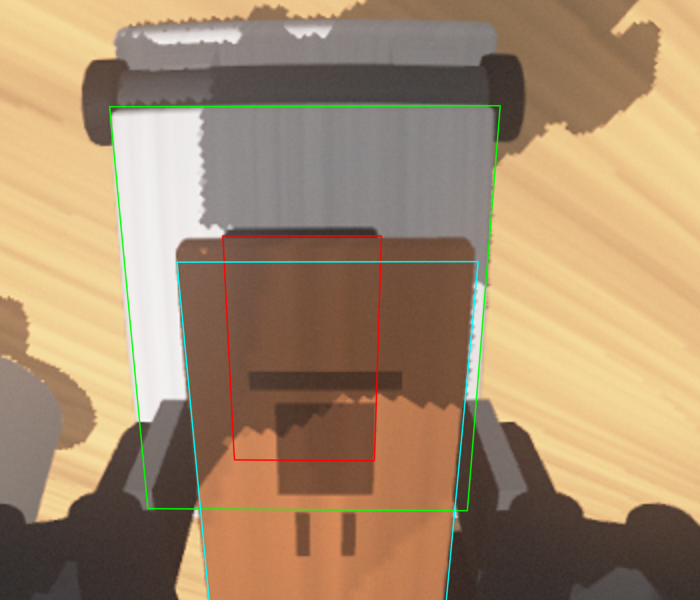

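View pics/os9.png

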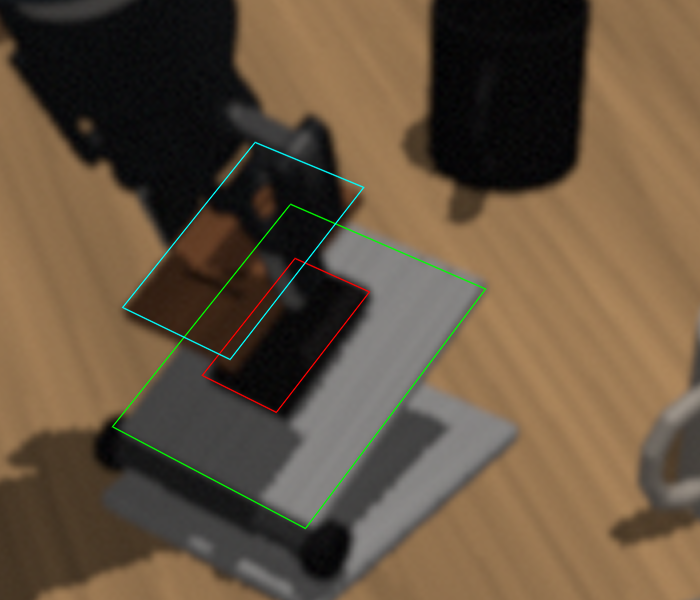

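Run:
```python
from h import *; import pickle
w=cv2.imread('pics/w9.png'); cv2.imwrite('pics/c9.png',cv2.resize(w[205:425,220:410],None,fx=2.7,fy=2.7,interpolation=2))
P,tcp,q=pickle.load(open('w9.pkl','rb')); M=qR(q).as_matrix()
print(M.T@(P['origin']-tcp))
P8=pickle.load(open('w5.pkl','rb')); print(qR([0,.252,.968,0]).as_matrix().T@(P8['origin']-np.array([.4613,-.07712,.12496])))
```

```text
[ 0.08260245 -0.00037384 -0.14216651]
[ 0.08136002 -0.00127348 -0.14162402]
```

View pics/c9.png

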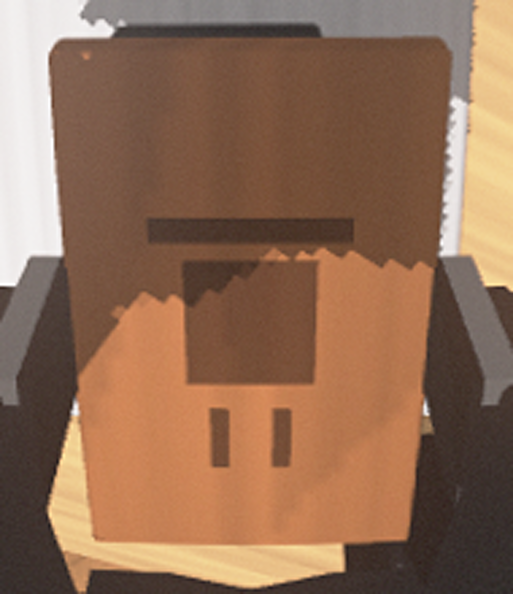

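```bash
cat > pl2.py <<'E'
from h import *; import pickle
P,tcp,q=pickle.load(open('w9.pkl','rb')); M=qR(q).as_matrix()
obs=np.array([[238.9,221.5],[387,221.5],[254.8,405.2],[372.2,405.2]])
loc=np.array([[.045,-.028,-.004],[.045,.028,-.004],[-.045,-.028,-.004],[-.045,.028,-.004]])
def mod(v):
    x,y,z,pitch,yaw=v; Rr=R.from_rotvec([0,pitch,0])*R.from_rotvec([0,0,yaw])
    return proj(P,tcp+(Rr.apply(loc)+[x,y,z])@M.T,True)
print(mod([0,0,-.0076,0,0]))
for wz in(0,1000):
    r=least_squares(lambda v:np.r_[(mod(v)-obs).ravel(),(v[2]+.0076)*wz],[0,0,-.0076,0,0],x_scale=[.01,.01,.01,.1,.1]); print(r.x,r.cost)
for uv,X in (((0,0),None),): pass
E
python3 pl2.py
```

```text
[[237.78134765 226.67052419]
 [388.87941382 226.46524015]
 [254.84002228 408.55272196]
 [371.90672429 408.31830343]]
[ 1.01583523e-03 -5.04870615e-05 -5.46013229e-03 -2.28211915e-02
 -1.21514717e-03] 0.15482904214473558
[ 1.40822820e-03 -5.23426670e-05 -6.34216358e-03 -1.45124031e-02
 -1.22610503e-03] 1.496872891302416
```

```bash
sed -i 's/xo=-.0015,zo/xo=.0005,zo/' pad.py; python3 pad.py .015
```

```text
goal tcp [0.56918431 0.14883043 0.0958955 ]
t 13.65 tcp [0.5582 0.1494 0.1224] F [ 0.6  0.  -0. ] gw 0.642
turn [-0.001  0.008  0.004] shift mm [ 2.1 -6.4 27.9]
```

Call:
drive_tool(commands=[[0, 0.008, 0.004, 2, -4, 9, 50], [0, 0, 0, 0, -2, 9, 50], [0, 0, 0, 0, 0, 6, 50], [0, 0, 0, 0, 0, 0, 50], [0, 0, 0, 0, 0, 0, 50]])

```text
time_s: 14.15
tcp_pos: [0.5691, 0.1482, 0.0992]
eef_rot: [0.188, -0.276, 0.941, 0.054]
force: [0.3, 0.9, -0.8]
grip_width: 0.639
```

```bash
python3 pad.py .005; python3 -c "
from station import arm
o=arm.observe();print(o['qpos'],o['ft_torque'])"
```

```text
goal tcp [0.57239449 0.15090167 0.08665403]
t 14.15 tcp [0.5691 0.1482 0.0992] F [ 0.3  0.9 -0.8] gw 0.639
turn [-0.003  0.001 -0.001] shift mm [ 0.9  0.5 13.2]
[ 0.47014932  0.70418925 -0.94142336  2.07623555  1.19196641  0.45674918
  0.85037042] [-0.22290465  0.38595691 -0.04007327]
```

Call:
drive_tool(commands=[[-0.003, 0.001, 0, 1, 0.5, 5, 50], [0, 0, 0, 0, 0, 4, 50], [0, 0, 0, 0, 0, 0, 50], [0, 0, 0, 0, 0, 0, 50]])

```text
time_s: 14.55
tcp_pos: [0.571, 0.1501, 0.0898]
eef_rot: [0.187, -0.276, 0.941, 0.056]
force: [0.8, -0.3, -0.7]
grip_width: 0.641
```

```bash
python3 pad.py .0; python3 -c "
from to import *
o=arm.observe();M=qR(o['eef_rot']).as_matrix();print('tool F',M.T@o['force'],'T',M.T@o['ft_torque'])"; python3 ov.py 10
```

```text
goal tcp [0.57399958 0.15193729 0.0820333 ]
t 14.55 tcp [0.571  0.1501 0.0898] F [ 0.8 -0.3 -0.7] gw 0.641
turn [ 0.001  0.    -0.002] shift mm [-0.2 -0.1  8.5]
tool F [-0.21196147 -0.72289226  0.81924068] T [ 0.03581167  0.45492039 -0.00084747]
```

View pics/os10.png

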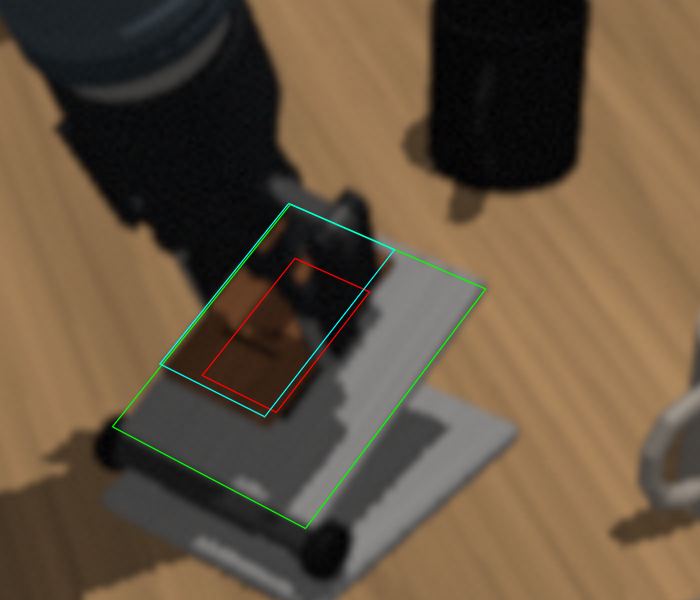

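View pics/ow10.png

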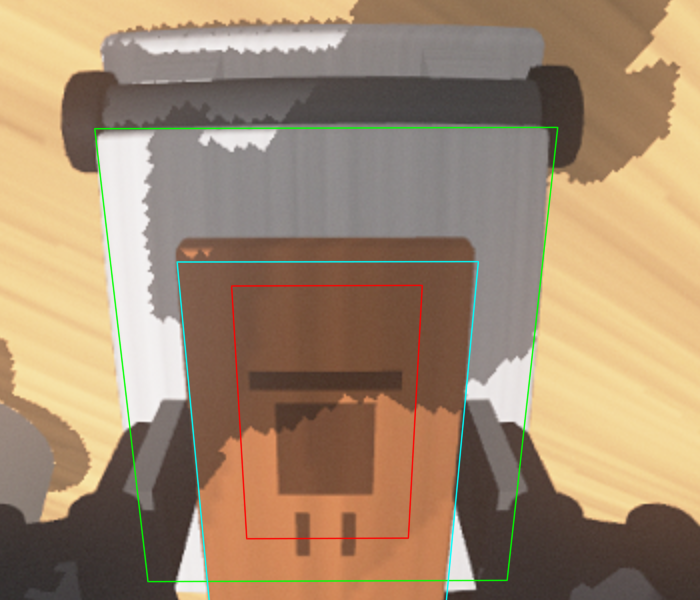

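Call:
drive_tool(commands=[[0, 0, 0, 0, 0, 3, 50], [0, 0, 0, 0, 0, 2, 50], [0, 0, 0, 0, 0, 0, 50]])

```text
time_s: 14.95
tcp_pos: [0.573, 0.1512, 0.0853]
eef_rot: [0.187, -0.276, 0.941, 0.055]
force: [0.6, -0.4, -1.1]
grip_width: 0.64
```

```bash
cat > f.py <<'E'
from pad import *
go(0.)
o=arm.observe();M=qR(o['eef_rot']).as_matrix();print('tool F',np.round(M.T@o['force'],2),'T',np.round(M.T@o['ft_torque'],3))
E
python3 f.py
```

```text
goal tcp [0.57399958 0.15193729 0.0820333 ]
t 14.95 tcp [0.573  0.1512 0.0853] F [ 0.6 -0.4 -1.1] gw 0.64
turn [ 0.     0.001 -0.002] shift mm [0.1 0.1 3.5]
tool F [ 0.16 -0.64  1.17] T [0.013 0.404 0.031]
```

Call:
drive_tool(commands=[[0, 0, 0, 0, 0, 1.5, 50], [0, 0, 0, 0, 0, 0, 50]])

```text
time_s: 15.15
tcp_pos: [0.5736, 0.1515, 0.0839]
eef_rot: [0.187, -0.276, 0.941, 0.055]
force: [-1.3, -0.8, 3.0]
grip_width: 0.638
```

```bash
python3 f.py
```

```text
goal tcp [0.57399958 0.15193729 0.0820333 ]
t 15.15 tcp [0.5736 0.1515 0.0839] F [-1.3 -0.8  3. ] gw 0.638
turn [-0.     0.001 -0.002] shift mm [0.2 0.1 2. ]
tool F [ 0.26 -0.01 -3.32] T [-0.026  0.448 -0.001]
```

Call:
drive_tool(commands=[[0, 0, 0, 0, 0, 1.5, 50], [0, 0, 0, 0, 0, 0, 50]])

```text
time_s: 15.35
tcp_pos: [0.574, 0.1519, 0.0827]
eef_rot: [0.187, -0.276, 0.941, 0.055]
force: [-2.0, -1.7, 3.4]
grip_width: 0.642
```

```bash
python3 f.py
```

```text
goal tcp [0.57399958 0.15193729 0.0820333 ]
t 15.35 tcp [0.574  0.1519 0.0827] F [-2.  -1.7  3.4] gw 0.642
turn [-0.     0.001 -0.001] shift mm [0.3 0.1 0.6]
tool F [ 1.05 -0.32 -4.17] T [-0.091  0.534  0.029]
```

Call:
drive_tool(commands=[[0, 0, 0, 0, 0, 1, 50], [0, 0, 0, 0, 0, 0, 50]])

```text
time_s: 15.55
tcp_pos: [0.5743, 0.152, 0.0819]
eef_rot: [0.188, -0.276, 0.941, 0.055]
force: [-2.4, -1.0, 4.4]
grip_width: 0.64
```

```bash
python3 f.py
```

```text
goal tcp [0.57399958 0.15193729 0.0820333 ]
t 15.55 tcp [0.5743 0.152  0.0819] F [-2.4 -1.   4.4] gw 0.64
turn [-0.001  0.002 -0.001] shift mm [ 0.3  0.1 -0.2]
tool F [ 0.7   0.45 -5.11] T [0.005 0.568 0.013]
```

Call:
drive_tool(commands=[[0, 0, 0, 0, 0, 0, 50]])

```text
time_s: 15.65
tcp_pos: [0.5743, 0.152, 0.082]
eef_rot: [0.188, -0.277, 0.941, 0.055]
force: [-2.8, -1.3, 4.6]
grip_width: 0.641
```

```bash
python3 f.py
```

```text
goal tcp [0.57399958 0.15193729 0.0820333 ]
t 15.65 tcp [0.5743 0.152  0.082 ] F [-2.8 -1.3  4.6] gw 0.641
turn [-0.001  0.002 -0.001] shift mm [ 0.3  0.1 -0.2]
tool F [ 1.05  0.47 -5.42] T [-0.075  0.525 -0.028]
```

Call:
drive_tool(commands=[[0, 0, 0, 0, 0, 0, 50]])

```text
time_s: 15.75
tcp_pos: [0.5743, 0.152, 0.0821]
eef_rot: [0.188, -0.276, 0.941, 0.055]
force: [-2.6, -2.3, 4.5]
grip_width: 0.64
```

```bash
python3 f.py; python3 ov.py 11; python3 -c "
import cv2
w=cv2.imread('pics/w11.png'); cv2.imwrite('pics/c11.png',cv2.resize(w[205:425,220:410],None,fx=2.7,fy=2.7,interpolation=2))"
```

```text
goal tcp [0.57399958 0.15193729 0.0820333 ]
t 15.75 tcp [0.5743 0.152  0.0821] F [-2.6 -2.3  4.5] gw 0.64
turn [-0.001  0.002 -0.001] shift mm [ 0.3  0.1 -0.1]
tool F [ 1.43 -0.58 -5.44] T [-0.096  0.546 -0.005]
```

View pics/c11.png

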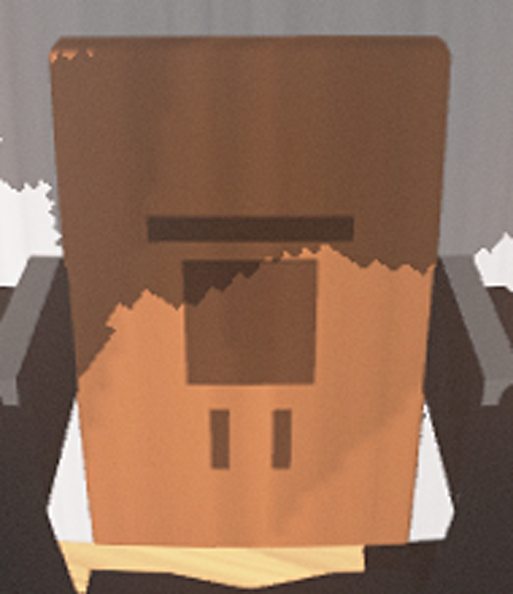

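View pics/os11.png

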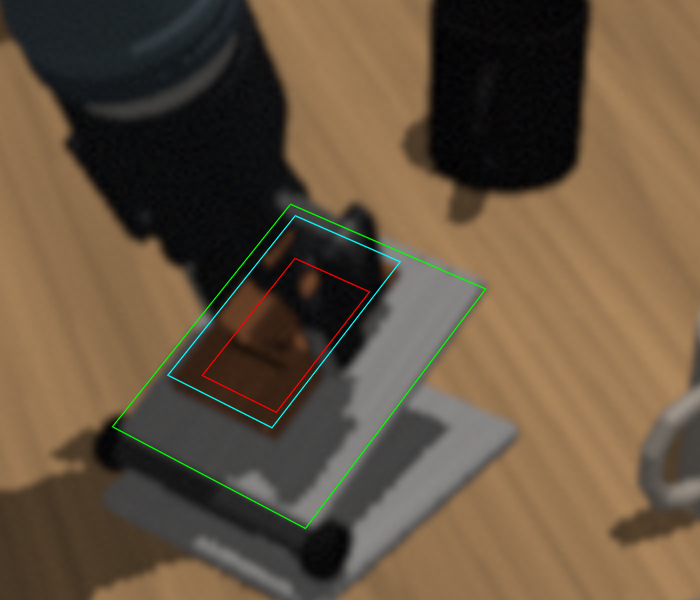

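Contact is made (about 5 N) and the plate covers the pad. To check it is flush I'll average force and moment readings here.

```bash
cat > avg.py <<'E'
from pad import *
from station import viewer
import sys
N=int(sys.argv[1]); A=[]
for i in range(N):
    viewer.grab_frame('side'); o=arm.observe(); M=qR(o['eef_rot']).as_matrix(); A.append(np.r_[M.T@o['force'],M.T@o['ft_torque'],o['joint_torque']])
A=np.array(A); m=A.mean(0); s=A.std(0)
print("F",np.round(m[:3],2),"sd",np.round(s[:3],2),"T",np.round(m[3:6],3),"sd",np.round(s[3:6],3)); print("jt",np.round(m[6:],3),np.round(s[6:],3))
go(0.)
E
python3 avg.py 10
```

```text
F [ 1.71 -0.13 -5.44] sd [0.38 0.34 0.4 ] T [-0.048  0.525 -0.023] sd [0.028 0.03  0.03 ]
jt [-6.7800e-01 -4.5467e+01 -1.3295e+01 -1.5377e+01  6.0300e-01 -1.4060e+00
 -5.0000e-03] [0.003 0.01  0.001 0.002 0.    0.001 0.   ]
goal tcp [0.57399958 0.15193729 0.0820333 ]
t 16.35 tcp [0.5743 0.152  0.082 ] F [-3.3 -2.2  4.4] gw 0.641
turn [-0.001  0.002 -0.001] shift mm [ 0.3  0.1 -0.2]
```

Call:
drive_tool(commands=[[0, 0, 0, 0, 0, -6, 50], [0, 0, 0, 0, 0, 0, 50], [0, 0, 0, 0, 0, 0, 50]])

```text
time_s: 16.65
tcp_pos: [0.5724, 0.1507, 0.0877]
eef_rot: [0.188, -0.276, 0.941, 0.055]
force: [-0.1, -0.7, 0.0]
grip_width: 0.636
```

```bash
cat > jt.py <<'E'
from pad import *; from fast import fkj; import pickle,sys
from station import viewer
A=[];Q=[];F=[]
for i in range(5):
    viewer.grab_frame('side'); o=arm.observe(); A.append(o['joint_torque']); Q.append(o['qpos']); M=qR(o['eef_rot']).as_matrix(); F.append(np.r_[M.T@o['force'],M.T@o['ft_torque']])
A=np.mean(A,0);Q=np.mean(Q,0); print("jt",np.round(A,3),"F/T",np.round(np.mean(F,0),2))
if sys.argv[1]=="base": pickle.dump((A,Q,np.mean(F,0)),open("base.pkl","wb"))
else:
    B,QB,FB=pickle.load(open("base.pkl","rb")); e,M,J=fkj(Q)
    W,res,_,_=np.linalg.lstsq(J.T,-(A-B),rcond=None); f=M.T@W[:3]; t=M.T@W[3:]   # wrench at TCP in tool frame
    print("wrench on tool by env (sign?) f",np.round(f,2),"t@TCP",np.round(t,3),"res",np.round(res,4)," x_c mm",round((-t[1])/f[2]*1e3,1),"y_c mm",round(t[0]/f[2]*1e3,1))
    print("dF/T sensor",np.round(np.mean(F,0)-FB,3), "dq",np.round(Q-QB,4))
go(0.)
E
python3 jt.py base
```

```text
jt [ 4.4000e-02 -4.6875e+01 -1.3827e+01 -1.5300e+01  5.1800e-01 -1.2830e+00
  4.0000e-03] F/T [ 0.02 -0.14  0.42  0.01  0.45  0.01]
goal tcp [0.57399958 0.15193729 0.0820333 ]
t 16.9 tcp [0.5724 0.1508 0.0876] F [-0.1 -0.1 -0.6] gw 0.642
turn [-0.     0.001 -0.001] shift mm [0.3 0.1 5.9]
```

Call:
drive_tool(commands=[[0, 0, 0, 0, 0, -6, 50], [0, 0, 0, 0, 0, 0, 50], [0, 0, 0, 0, 0, 0, 50]])

```text
time_s: 17.2
tcp_pos: [0.5702, 0.1495, 0.0935]
eef_rot: [0.187, -0.277, 0.941, 0.055]
force: [0.3, -0.6, -0.2]
grip_width: 0.639
```

```bash
cp base.pkl base1.pkl; python3 jt.py base; cp base.pkl base2.pkl
```

```text
jt [ 4.4000e-02 -4.6295e+01 -1.3843e+01 -1.5550e+01  5.1300e-01 -1.3030e+00
  4.0000e-03] F/T [ 0.01 -0.01  0.25 -0.01  0.43 -0.  ]
goal tcp [0.57399958 0.15193729 0.0820333 ]
t 17.45 tcp [0.5702 0.1497 0.0933] F [ 0.1 -0.2 -0.2] gw 0.635
turn [ 0.     0.001 -0.001] shift mm [ 0.2 -0.2 12.1]
```

Call:
drive_tool(commands=[[0, 0, 0, 0, 0, 6, 50], [0, 0, 0, 0, 0, 4, 50], [0, 0, 0, 0, 0, 3, 50], [0, 0, 0, 0, 0, 0, 50], [0, 0, 0, 0, 0, 0, 50]])

```text
time_s: 17.95
tcp_pos: [0.575, 0.1527, 0.0805]
eef_rot: [0.188, -0.277, 0.941, 0.055]
force: [-3.8, -3.4, 6.7]
grip_width: 0.642
```

```bash
cat > jt2.py <<'E'
from pad import *; from fast import fkj; import pickle,sys
from station import viewer
b1=pickle.load(open("base1.pkl","rb"));b2=pickle.load(open("base2.pkl","rb"))
A=[];Q=[];F=[]
for i in range(4):
    viewer.grab_frame('side'); o=arm.observe(); A.append(o['joint_torque']); Q.append(o['qpos']); M=qR(o['eef_rot']).as_matrix(); F.append(np.r_[M.T@o['force'],M.T@o['ft_torque']])
A=np.mean(A,0);Q=np.mean(Q,0)
e,M,J=fkj(Q); z1=M[:,2]@fkj(b1[1])[0]; z2=M[:,2]@fkj(b2[1])[0]; z=M[:,2]@e
B=b1[0]+(b1[0]-b2[0])*(z-z1)/(z1-z2)
W,res,_,_=np.linalg.lstsq(J.T,-(A-B),rcond=None); f=M.T@W[:3]; t=M.T@W[3:]
print("f",np.round(f,2),"t@TCP",np.round(t,3),"res",np.round(res,4)," x_c mm",round((-t[1]-.0036*f[0])/f[2]*1e3,1),"y_c mm",round(t[0]/f[2]*1e3,1))
print("dF/T sensor",np.round(np.mean(F,0)-b1[2],3))
go(0.)
E
python3 jt2.py
```

```text
f [ 1.77 -0.58 -9.25] t@TCP [-0.199 -0.26  -0.005] res [0.0002]  x_c mm -27.4 y_c mm 21.5
dF/T sensor [ 1.787e+00 -2.200e-01 -8.724e+00  7.000e-03  7.100e-02  1.400e-02]
goal tcp [0.57399958 0.15193729 0.0820333 ]
t 18.15 tcp [0.575  0.1526 0.0806] F [-3.  -3.2  6.5] gw 0.639
turn [-0.001  0.001 -0.001] shift mm [ 0.5 -0.  -1.8]
```

Both the joint-torque and the force-sensor estimates put the contact centre towards the pad's upper end, so the plate needs pitching steeper. I'll step the tilt and re-measure.

Call:
drive_tool(commands=[[0, 0, 0, 0, 0, -2, 50], [0, -0.035, 0, 0, 0, 0, 50], [0, 0, 0, 0, 0, 0, 50], [0, 0, 0, 0, 0, 0, 50]])

```text
time_s: 18.55
tcp_pos: [0.5748, 0.1525, 0.0825]
eef_rot: [0.204, -0.276, 0.937, 0.059]
force: [-0.7, -1.1, 3.4]
grip_width: 0.644
```

```bash
python3 jt2.py
```

```text
f [-0.77 -0.92 -7.33] t@TCP [-0.929  0.853 -0.093] res [0.1822]  x_c mm 116.0 y_c mm 126.7
dF/T sensor [ 1.005 -0.21  -4.692 -0.047  0.137 -0.021]
goal tcp [0.57399958 0.15193729 0.0820333 ]
t 18.75 tcp [0.5748 0.1525 0.0825] F [-2.4 -1.7  4.2] gw 0.639
turn [-0.001  0.037 -0.   ] shift mm [ 1.1 -0.1 -0. ]
```

Call:
drive_tool(commands=[[0, 0, 0, 0, 0, -6, 50], [0, 0, 0, 0, 0, 0, 50], [0, 0, 0, 0, 0, 0, 50]])

```text
time_s: 19.05
tcp_pos: [0.5727, 0.1513, 0.0881]
eef_rot: [0.204, -0.276, 0.937, 0.06]
force: [1.5, -0.5, -0.1]
grip_width: 0.644
```

```bash
sed -i 's/range(5)/range(3)/' jt.py; python3 jt.py base; cp base.pkl base1.pkl
```

```text
jt [ 5.0000e-02 -4.6340e+01 -1.2992e+01 -1.5090e+01  5.1800e-01 -1.2770e+00
  1.1000e-02] F/T [ 0.25  0.17  0.65 -0.01  0.47  0.  ]
goal tcp [0.57399958 0.15193729 0.0820333 ]
t 19.2 tcp [0.5727 0.1513 0.088 ] F [-0.4 -0.  -0.8] gw 0.641
turn [-0.001  0.037 -0.001] shift mm [ 1.2 -0.2  6. ]
```

Call:
drive_tool(commands=[[0, 0, 0, 0, 0, -6, 50], [0, 0, 0, 0, 0, 0, 50], [0, 0, 0, 0, 0, 0, 50]])

```text
time_s: 19.5
tcp_pos: [0.5703, 0.1499, 0.0938]
eef_rot: [0.204, -0.276, 0.937, 0.06]
force: [0.2, 0.0, -0.4]
grip_width: 0.637
```

```bash
python3 jt.py base; cp base.pkl base2.pkl
```

```text
jt [ 5.3000e-02 -4.5738e+01 -1.2992e+01 -1.5341e+01  5.1800e-01 -1.3090e+00
  8.0000e-03] F/T [ 0.76  0.31 -0.04 -0.01  0.47  0.02]
goal tcp [0.57399958 0.15193729 0.0820333 ]
t 19.65 tcp [0.5703 0.1499 0.0937] F [-1.1 -0.2 -0.2] gw 0.64
turn [-0.     0.037 -0.001] shift mm [ 1.  -0.3 12.3]
```

Call:
drive_tool(commands=[[0, 0, 0, -0.5, 0, 6, 50], [0, 0, 0, 0, 0, 4, 50], [0, 0, 0, 0, 0, 2, 50], [0, 0, 0, 0, 0, 0, 50], [0, 0, 0, 0, 0, 0, 50]])

```text
time_s: 20.15
tcp_pos: [0.5756, 0.1531, 0.0821]
eef_rot: [0.204, -0.276, 0.937, 0.06]
force: [-2.3, -2.0, 4.7]
grip_width: 0.644
```

```bash
python3 jt2.py
```

```text
f [ 0.72 -0.73 -6.32] t@TCP [-0.321  0.043 -0.019] res [0.0014]  x_c mm 7.2 y_c mm 50.8
dF/T sensor [ 5.010e-01 -5.960e-01 -6.231e+00  3.600e-02  7.700e-02 -1.000e-03]
goal tcp [0.57399958 0.15193729 0.0820333 ]
t 20.35 tcp [0.5755 0.1531 0.0822] F [-2.  -1.2  4.8] gw 0.641
turn [-0.001  0.037 -0.   ] shift mm [ 1.8 -0.2 -0.7]
```

```bash
python3 avg.py 8; python3 ov.py 12; python3 -c "
import cv2
w=cv2.imread('pics/w12.png'); cv2.imwrite('pics/c12.png',cv2.resize(w[205:425,220:410],None,fx=2.7,fy=2.7,interpolation=2))
import numpy as np
for n in (9,11,12):
    g=cv2.imread(f'pics/w{n}.png').astype(float)
    out=[]
    for x in (262,275,290,312,335,350,365):
        col=g[395:415,x-2:x+3].mean(1)  # back edge
        d=np.abs(np.diff(col,axis=0)).sum(1); k=np.argmax(d); out.append(round(395+(d[max(0,k-2):k+3]*np.arange(max(0,k-2),min(len(d),k+3))).sum()/d[max(0,k-2):k+3].sum(),1))
    out2=[]
    for x in (250,275,290,312,335,350,375):
        col=g[212:232,x-2:x+3].mean(1); d=np.abs(np.diff(col,axis=0)).sum(1); k=np.argmax(d); out2.append(212+k)
    print(n,out,out2)
"
```

```text
F [ 1.   -0.5  -5.06] sd [0.43 0.82 0.41] T [-0.014  0.548 -0.011] sd [0.045 0.037 0.038]
jt [-7.4000e-01 -4.5113e+01 -1.2633e+01 -1.4982e+01  5.8000e-01 -1.3710e+00
  5.0000e-03] [0.008 0.014 0.002 0.006 0.    0.002 0.   ]
goal tcp [0.57399958 0.15193729 0.0820333 ]
t 20.75 tcp [0.5756 0.1531 0.0821] F [-3.  -1.9  4.5] gw 0.642
turn [-0.001  0.037 -0.   ] shift mm [ 1.8 -0.1 -0.8]
9 [np.float64(404.9), np.float64(405.4), np.float64(405.8), np.float64(406.1), np.float64(405.8), np.float64(405.3), np.float64(404.4)] [np.int64(218), np.int64(213), np.int64(213), np.int64(213), np.int64(213), np.int64(218), np.int64(217)]
11 [np.float64(406.0), np.float64(406.3), np.float64(406.9), np.float64(407.0), np.float64(406.6), np.float64(406.1), np.float64(405.7)] [np.int64(217), np.int64(217), np.int64(217), np.int64(217), np.int64(217), np.int64(217), np.int64(217)]
12 [np.float64(405.8), np.float64(406.0), np.float64(406.0), np.float64(406.2), np.float64(406.2), np.float64(405.5), np.float64(405.1)] [np.int64(218), np.int64(218), np.int64(217), np.int64(217), np.int64(217), np.int64(218), np.int64(217)]
```

View pics/c12.png

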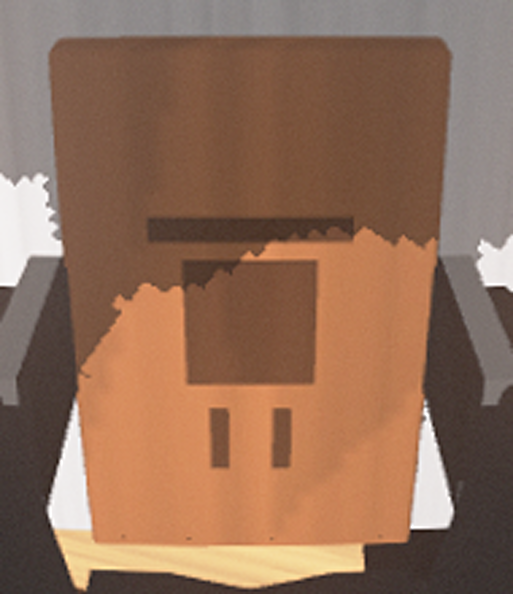

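The wrist view shows the plate's in-hand pitch back at its free value, so contact is near balanced. There is a slight roll (left back corner about 0.6 px lower). I'll take out the roll, ease the grip so the plate can seat itself, and press a little more.

Call:
drive_tool(commands=[[-0.012, 0, 0, 0, 0, 0, 50], [0, 0, 0, -0.5, 0, 1, 50], [0, 0, 0, 0, 0, 0.7, 50], [0, 0, 0, 0, 0, 0, 50], [0, 0, 0, 0, 0, 0, 50]], newtons=22)

```text
time_s: 21.35
tcp_pos: [0.5762, 0.1535, 0.0807]
eef_rot: [0.202, -0.277, 0.937, 0.065]
force: [-3.8, -2.1, 7.4]
grip_width: 0.638
```

```bash
python3 avg.py 12; python3 ov.py 13; python3 -c "
import cv2
import numpy as np
for n in (9,11,12,13):
    g=cv2.imread(f'pics/w{n}.png').astype(float)
    out=[]
    for x in (262,275,290,312,335,350,365):
        col=g[395:415,x-2:x+3].mean(1)
        d=np.abs(np.diff(col,axis=0)).sum(1); k=np.argmax(d); s=slice(max(0,k-2),k+3); out.append(float(round(395+(d[s]*np.arange(len(d))[s]).sum()/d[s].sum(),1)))
    print(n,out)
"
```

```text
F [ 1.69 -0.08 -8.19] sd [0.47 0.44 0.4 ] T [0.16  0.67  0.005] sd [0.03  0.04  0.034]
jt [-1.0220e+00 -4.4291e+01 -1.2733e+01 -1.5153e+01  5.7400e-01 -1.6500e+00
  2.0000e-03] [0.006 0.016 0.002 0.001 0.002 0.004 0.002]
goal tcp [0.57399958 0.15193729 0.0820333 ]
t 21.95 tcp [0.5762 0.1535 0.0807] F [-4.2 -2.1  6.7] gw 0.641
turn [ 0.01   0.036 -0.   ] shift mm [ 1.9 -0.1 -2.3]
9 [404.9, 405.4, 405.8, 406.1, 405.8, 405.3, 404.4]
11 [406.0, 406.3, 406.9, 407.0, 406.6, 406.1, 405.7]
12 [405.8, 406.0, 406.0, 406.2, 406.2, 405.5, 405.1]
13 [405.7, 405.9, 406.3, 406.6, 406.2, 405.4, 405.1]
```

View pics/ow13.png

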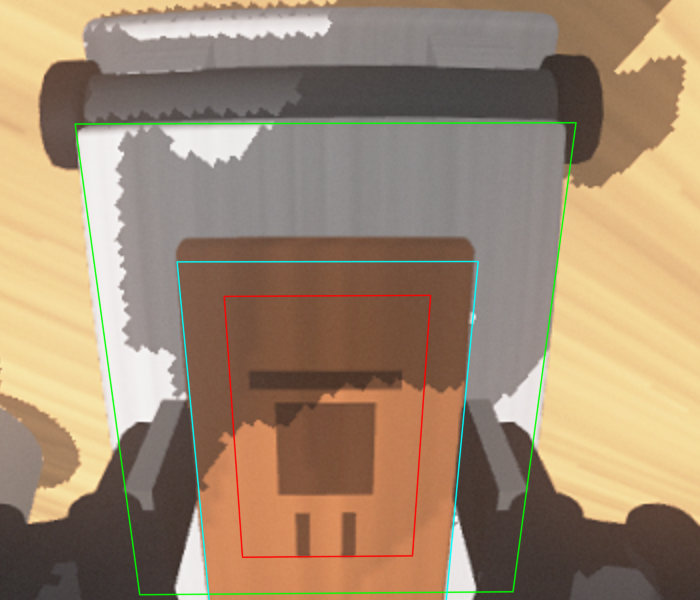

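View pics/os13.png

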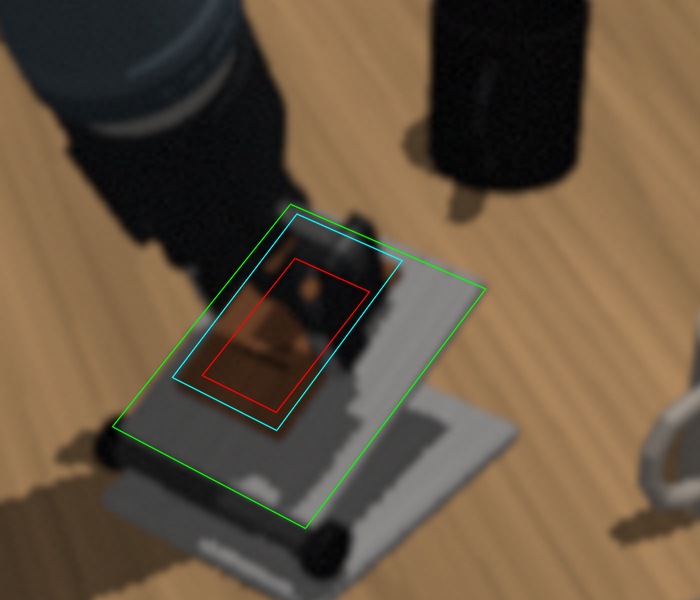

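Call:
drive_tool(commands=[[0.005, -0.008, 0, 0.5, 0, 0, 50], [0, 0, 0, 0, 0, 0.3, 50], [0, 0, 0, 0, 0, 0, 50], [0, 0, 0, 0, 0, 0, 50]])

```text
time_s: 22.45
tcp_pos: [0.5762, 0.1535, 0.0808]
eef_rot: [0.208, -0.276, 0.936, 0.063]
force: [-5.0, -2.7, 7.2]
grip_width: 0.639
```

```bash
python3 avg.py 12
```

```text
F [ 1.14 -0.3  -7.96] sd [0.45 0.3  0.55] T [-0.007  0.716  0.015] sd [0.015 0.028 0.015]
jt [-1.0820e+00 -4.4293e+01 -1.2409e+01 -1.5095e+01  6.3000e-01 -1.5170e+00
  1.0000e-02] [0.011 0.013 0.005 0.003 0.003 0.005 0.003]
goal tcp [0.57399958 0.15193729 0.0820333 ]
t 23.05 tcp [0.5762 0.1536 0.0808] F [-2.8 -2.1  6.5] gw 0.639
turn [0.003 0.045 0.   ] shift mm [ 1.9 -0.2 -2.3]
```

Eight readings later the contact centre sits within about 10 mm of the pad centre on both axes. It changes side with tilts of under 0.015 rad, so the plate is flush. It presses at about 8 N, is still gripped, and is steady. Handing in.

Run:
```python
from station import arm,job
o=arm.observe();print(o['time_s'],o['force'],o['grip_width'],abs(o['dq']).max())
print(job.hand_in())
```

```text
23.05 [-2.79442713 -2.11007859  6.46514581] 0.639093650824776 0.001073081836218975
the job is handed in; nothing more can be done
None
```

I gripped the plate across its width and lifted it clear. I then tilted it to the pad's slope and pressed it on, and handed in at 23.05 s with the plate still gripped. The hand-in gave no verdict.

On the way, joint 6 nearly reached its limit, so I backed off and swung the elbow round in free air before making the approach.

**Last checks:**
- **Press and grip:** the plate presses on the pad with about 8 N, and the arm is at rest. The grip setting is 22 N, and the fingers are stopped on the plate.
- **Position:** by arm pose and cameras, the plate is about 2–3 mm off centre up the slope and under 1 mm across it.
- **Flushness:** this comes from feel, as the cameras are too coarse to see it. The estimated contact centre is about 10 mm off the pad centre on both axes. It swapped sides with tilt steps of about 0.01 rad, which means near-full contact. The tool slope ended at about 0.44 rad.

**Checks that disagreed:**
- **Slope:** the camera fit gave 0.39–0.40 rad, against about 0.44 rad by feel. The plate's own tilt in the hand is uncertain by 0.01–0.02 rad, so I went with the feel.
- **Sideways tilt:** the joint-torque estimate of the contact's sideways offset was implausible (50 mm). I used the force sensor for that instead.

I did not check the coaster, tile and spoon against their starting positions at the end. The arm showed no contact with them.

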